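# True up the plate-nest corner with the setting square

### The job

The swinging fence of the plate nest has been knocked out of square. Pick up the steel setting square by its handle, push it into the nest's corner so that it swings the fence back until both fences lie flush against the square without gaps, keep it pressed against both with about 10 N each for a second (never over 20 N), then take it out without disturbing the fence and put it back flat on the middle of the grey mat. Leave the other things on the bench alone.

Things in the scene. Friction and masses are not known exactly. Their poses are not given: they have to be found in the camera images.
- square_mid (a point): Loose steel L-square, about 0.4 kg: two legs 100 long, 18 wide, 18 mm high, lying flat, and a dark upright handle 40 (x) by 16 mm (y), 17 to 70 mm above the underside: grip it across y, 40 to 55 mm up. This point: on the handle's axis, 35 mm above the underside, near the centre of mass. z up; its outer working faces are the planes 30 mm from here towards +x and towards -y.
- square_heel (a point): Where the square's two outer working faces would meet, at (+30, -30) mm from the handle's axis, level with the underside; same axes as square_mid. The legs run from here along +y and -x; the outer corner is cut away, so the faces touch from 8 to 100 mm from here.
- corner (a point): The nest's nominal inner corner, on top of its fixed blue base plate (8 mm thick; it reaches 159 mm from here to -x and to +y). The fixed fence runs along +y, its face looking to -x at x = 0 to -8 mm (see fixed_fence); the swing fence runs 127 mm along -x, its face the plane y = 0 when square. Aluminium bars 22 mm high, 12 and 15 mm thick. The square seats with the same heading as these axes.
- fixed_fence: Bracket of the fixed fence, 120 mm long; origin at the corner, same axes. Its bar is bolted on, parallel to y, at a spacing that differs each time and that this pose does not show: its face stands anywhere from x = 0 to x = -8 mm, to be found by feel. Rigid. Both fences are smooth (friction about 0.15).
- swing_fence (a joint): Swing fence angle (rad): 0 square, positive leaning into the nest, negative past square; starts at 0.08 to 0.2. It turns about an upright pin 10 mm behind the corner (y = -10 mm). No stop, no spring: friction of about 0.3 N m holds it (3 N moves it 100 mm from the pin, far more near the pin), so resistance to the square climbs steeply once the whole square leg lies flush.
- swing_end (a point): Free end of the swing fence: on its inner face, half-way up, 127 mm from the corner.
- mat: Grey mat 180 x 180 mm, 4 mm thick, fixed to the bench, on which the square lies at the start; origin at the centre of its underside.
- tip_box: Bystander: blue box of pipette tips with a clear lid, 85 x 125 x 67 mm; origin under its centre.
- microplate: Bystander: white microplate 86 x 128 x 15 mm; origin under its centre.
- reagent_bottle: Bystander: amber bottle 48 mm across, 110 mm high; origin under its centre.
Mind the look-alikes: they are no part of the job. Leave any pink or turquoise look-alike of the part that bears square_mid alone.

How it is judged:
By the outcome, as a careful person would: the job done as asked, in the order asked, and still so for the second after the job is handed in, with the robot touching nothing.
It also fails if it takes over 66 s, if anything falls off the work surface, if the arm or the gripper's body presses on something with over 40 N, if the wrist force passes 120 N, or if a joint passes its speed limit or range.

### The arm

A 7-joint arm with a two-finger parallel gripper is mounted at the origin on the work surface. World frame = base frame: x ahead of the robot, y to its left, z up, the work surface at z = 0. Lengths are in m, angles in rad, forces in N, time in s.
With the tool pointing down it reaches from about 0.425 to 0.95 m from the base axis. Payload 4.7 kg.
Tool frame: the origin (TCP) lies at the very end of the fingers, on their centre line; the grasp point (between the pads) lies r.pinch_z behind it (r.pinch_z is the distance from the TCP to the grasp point, in m); z points along the fingers, y is the line along which they close (so a half turn about z gives the same grasp; the last joint's range is limited). The gripper opens to 87 mm and grips with 3 to 60 N. Pads are 19 mm wide; open, the fingers measure 117 mm over their backs; the gripper's body (75 mm by 190 mm) begins 51 mm behind the grasp point.
Start: joints at [-0.029, 0.469, -0.049, 1.532, 0.024, 1.141, -0.082], TCP at [0.675, 0, 0.186] pointing down, gripper open.
Joint ranges: [-2.59, 2.59], [-0.33, 1.99], [-1.39, 1.29], [0.1, 2.45], [-1.04, 4.18], [0.21, 1.99], [-2.66, 2.66]. Speed limits (rad/s): [2.57, 2.57, 3.14, 3.14, 3.14, 3.14, 3.14].

### API

Orientations are given as a unit quaternion [w, x, y, z].
In Python, from rig import status, grab_frame, job, spot_in, outline_of, r gives the robot as it stands.
- The arm moves only by the tool servo_tool, never from a script. Its argument "targets" is one flat list of numbers, 6 for each row, row after row: the shift along the tool's x, y, z in m, then the turn, a rotation vector about the tool's x, y, z in degrees. A call has exactly 10 rows; each row is the pose to reach, as a shift and turn from the pose commanded when the call began, along the tool's axes at that moment; what a row does not reach only later rows make up. A row lasts 1/8 s, in which the tool goes at most 62.5 mm and 10.7 degrees, less where a joint would pass 70% of its speed; a pose out of reach is approached as far as the arm can. A call with a gripper value outside its range is refused whole. "jaw" is the finger opening in m, from 0 to 0.087, set as the call begins (left out, the last holds). The fingers move at their own pace and stop on an object; the grip force is fixed at half the most. Time passes only in rows, so rows that repeat a pose let the fingers close, or fill a call up. It gives the time, the measured TCP pose, the force, the opening and the grip force at its end, in the units of the state.
- status.read_state(): the state, without advancing time (a new reading comes with each control period).
- grab_frame(name): name is "scene" or "side" or "wrist"; returns a dict with "img" (420x560x3 uint8, blue, green, red), "z_map" (420x560 float32, m along the optical axis (not along the pixel's ray), 0 where there is no reading), "mtx" (3x3 intrinsics, pixels), "distortion" ([k1, k2, p1, p2, k3] as OpenCV has them; the pictures are not rectified), "cam_to_world" (4x4, takes a point from camera to world coordinates). Camera axes: x right, y down, z forward; pixel columns grow to the right and rows downward; lengths in m; the calibration is good to about 2 mm. A picture is of the moment at which its call begins.
- job.job_done(): hands the job in; it is judged then, once.
Trained networks look in the newest picture that a camera, given by its name, has taken for a name from the list of things; names that differ only in an ending like _2 or _b are one class to them, and where a whole thing is asked for, a point or a joint stands for the part that bears it (a point fixed in the world has none). Each returns a list of dicts, best first, with "conf" (0 to 1); they miss things now and then, are a little off and sometimes report something else, mostly with a low value. They report only what shows in the picture. A call takes as long as a camera call. They do not tell look-alikes from the thing itself.
- spot_in(camera, target): "at" ([x, y, z] in m, in world coordinates, good to about 4 mm: the middle of the surface that is visible of it).
- outline_of(camera, target): "region" (420x560 bool, what is visible of it).
The state is a dict: "clock": time; "joint_positions": joint angles; "joint_vel": joint speeds; "effort": joint torques, N m; "tcp_pos": TCP position; "ee_rot": TCP orientation; "force": force on the tool from outside, world axes, zero at the start; "ft_torque": the same for the moment, N m; "width": opening from 0.0 (shut) to 1.0 (fully open); "gripper_force": force on a finger pad.
Only numpy, scipy, OpenCV 4.12 (cv2) and the standard library are available. Lean on these libraries where they do the work, as an engineer would, in place of code of your own. Each camera call takes 0.05 s, during which the arm holds its last target. There are 200 camera calls.

## Working session

There is one attempt and no reset: what is moved stays moved. The work goes in short steps, Python scripts to look and compute and a tool call to move; the robot and the scene stay as the last step left them, time stands still between calls to the robot, and variables do not carry over. Pictures are saved under pics/ and viewed, at most 10 in all, crops included, and the job is handed in when it is done.

Besides the shell and the picture viewer there is one more tool, called in YAML: its name, and indented under it one key for each argument. servo_tool: Moves the arm, as the interface text tells. Its arguments: {"type":"object","properties":{"targets":{"type":"array","items":{"type":"number"}},"jaw":{"type":"number"}},"required":["targets"]}

```bash
ls; mkdir -p pics
cat > h.py <<'E'
import numpy as np, cv2
from rig import status, grab_frame, job, spot_in, outline_of, r
def cloud(f):
    h,w=f["z_map"].shape
    u,v=np.meshgrid(np.arange(w),np.arange(h))
    p=cv2.undistortPoints(np.stack([u,v],-1).reshape(-1,1,2).astype(np.float32),np.array(f["mtx"]),np.array(f["distortion"])).reshape(h,w,2)
    z=f["z_map"]; P=np.dstack([p[...,0]*z,p[...,1]*z,z])
    T=np.array(f["cam_to_world"]); W=P@T[:3,:3].T+T[:3,3]; W[z==0]=np.nan
    return W
E
python3 - <<'E'
from h import *
s=status.read_state(); print(s, r.pinch_z)
ims=[]
for c in("scene","side"):
    f=grab_frame(c); ims.append(f["img"]); np.savez(c+".npz",**f)
    for n in ("square_mid","swing_fence","fixed_fence","mat","tip_box","microplate","reagent_bottle"):
        print(c,n,[(round(d["conf"],2),np.round(d["at"],3).tolist()) for d in spot_in(c,n)])
cv2.imwrite("pics/a.png",ims[0]);cv2.imwrite("pics/b.png",ims[1])
E
```

```text
pics
{'clock': 0.0, 'joint_positions': array([-0.02887918,  0.46941527, -0.04860479,  1.53365657,  0.02408946,
        1.14098643, -0.08233535]), 'joint_vel': array([-0.00167828,  0.00013743, -0.00218654,  0.00114809, -0.00121804,
       -0.00053448, -0.00071254]), 'effort': array([ 8.49551179e-05, -5.07972229e+01, -8.03461717e-02, -2.36155879e+01,
       -6.12773141e-02,  3.78107757e-02,  1.50727069e-04]), 'tcp_pos': array([6.74351513e-01, 4.29711531e-06, 1.84832976e-01]), 'ee_rot': array([-6.45595829e-04,  7.07113886e-01,  7.07099051e-01, -6.83554407e-04]), 'force': array([ 0.91492361,  0.06456231, -0.53323805]), 'ft_torque': array([-0.01965767,  0.05020016, -0.02742091]), 'gripper_force': 0.0, 'width': 0.9971183935754819} 0.0187
scene square_mid [(0.89, [0.547, 0.19, 0.021]), (0.66, [0.352, 0.257, 0.016])]
scene swing_fence [(0.76, [0.52, -0.263, 0.029])]
scene fixed_fence [(0.93, [0.598, -0.224, 0.034])]
scene mat [(0.58, [0.583, 0.189, 0.006]), (0.32, [0.525, -0.265, 0.026])]
scene tip_box [(0.95, [0.801, 0.024, 0.069])]
scene microplate [(0.9, [0.58, 0.432, 0.013]), (0.16, [0.537, -0.198, 0.01])]
scene reagent_bottle [(0.64, [0.523, -0.43, 0.066])]
side square_mid [(0.72, [0.515, 0.171, 0.024]), (0.63, [0.338, 0.257, 0.016]), (0.56, [0.324, 0.416, 0.02])]
side swing_fence [(0.85, [0.505, -0.265, 0.032])]
side fixed_fence [(0.8, [0.595, -0.229, 0.033])]
side mat [(0.77, [0.555, 0.152, 0.002])]
side tip_box [(0.73, [0.765, 0.007, 0.064])]
side microplate [(0.83, [0.571, 0.429, 0.013])]
side reagent_bottle [(0.74, [0.493, -0.445, 0.067])]
```

View pics/a.png

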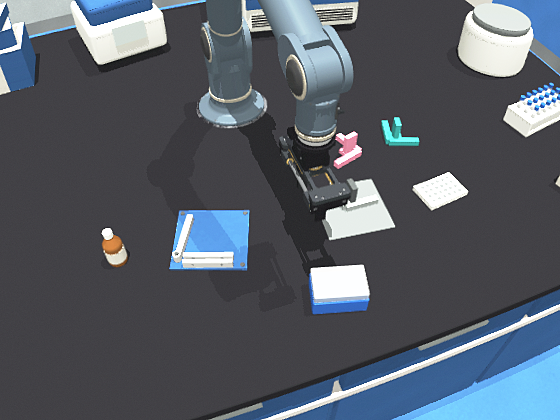

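View pics/b.png

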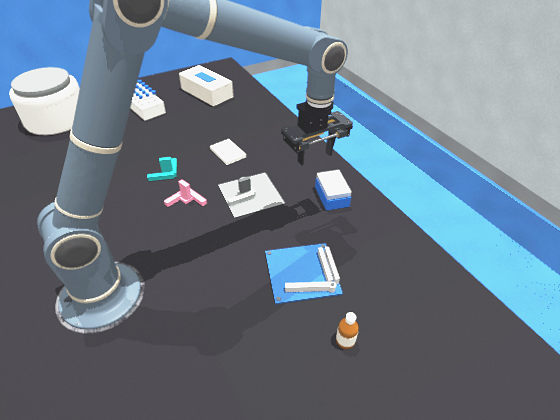

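The scene picture shows the nest at (170–250, 210–270), with its corner bottom left (≈x 0.6, y −0.28) and the swing fence leaning in on the left. The real square is on the mat, with its dark handle at side (245,185). The pink and turquoise copies are behind it. I'll measure the nest and square from these point clouds.

```bash
cat > m.py <<'E'
from h import *
def rect(P):
    (c,s,a)=cv2.minAreaRect((P*1000).astype(np.float32)); return np.round(c,1),np.round(s,1),round(a,1)
if __name__=="__main__":
  for c in("scene","side"):
    f=dict(np.load(c+".npz")); W=cloud(f); b,g,rr=[f["img"][...,i].astype(int) for i in range(3)]
    box=lambda x0,x1,y0,y1:(W[...,0]>x0)&(W[...,0]<x1)&(W[...,1]>y0)&(W[...,1]<y1)
    n=box(.38,.68,-.35,-.08)&(W[...,2]>.003)
    print(c,"plate all",n.sum(),rect(W[n][:,:2]))
    blue=n&(b>rr+60); print(" z blue",np.median(W[blue][:,2]))
    bars=n&(rr>120)&(abs(rr-b)<60); print(" bars z",np.percentile(W[bars][:,2],[10,50,90]))
    lab,m=cv2.connectedComponents((bars&(W[...,2]>.022)).astype(np.uint8))[::-1]
    for i in range(1,m.max()+1 if hasattr(m,'max') else 1):pass
    top=bars&(W[...,2]>.024)
    for nm,q in(("fixed",top&(W[...,0]>.585)),("swing",top&(W[...,0]<.575))):
        P=W[q][:,:2]; print(" ",nm,len(P),rect(P) if len(P)>5 else 0)
    k=box(.44,.68,.06,.31)
    for nm,lo,hi in(("mat",.001,.008),("legs",.017,.028),("handle",.034,.09)):
        q=k&(W[...,2]>lo)&(W[...,2]<hi); P=W[q][:,:2]; print(" ",nm,len(P),rect(P) if len(P)>5 else 0)
E
python3 m.py
```

```text
scene plate all 4903 (array([ 530. , -215.2]), array([299.4, 268.8]), 0.2)
 z blue 0.008699829132106318
 bars z [0.0125091  0.02828519 0.03227042]
  fixed 390 (array([ 595.1, -225.2]), array([118.4,  33.5]), 72.1)
  swing 364 (array([ 510. , -266.6]), array([ 68.7, 129.8]), 87.4)
  mat 2652 (array([560.1, 184.6]), array([239.6, 248.9]), 0.1)
  legs 191 (array([526.8, 178.9]), array([135.,  74.]), 49.6)
  handle 156 (array([527.5, 179.9]), array([19.4, 42.2]), 86.0)
side plate all 3511 (array([ 527. , -214.6]), array([265.4, 284.4]), 88.5)
 z blue 0.0068944302413349035
 bars z [0.01030023 0.02678106 0.03055206]
  fixed 188 (array([ 592.7, -223.1]), array([115. ,  32.2]), 71.3)
  swing 338 (array([ 510.3, -266.2]), array([131. ,  77.4]), 1.6)
  mat 1241 (array([559.9, 185.2]), array([234.9, 250.1]), 0.8)
  legs 143 (array([518.8, 180.2]), array([141.2,  73.3]), 43.5)
  handle 140 (array([521.7, 177.7]), array([22.2, 41.6]), 80.9)
```

servo_tool:
  targets: [0.018, -0.0145, -0.003, 0, 0, 10, 0.04, -0.03, -0.006, 0, 0, 20, 0.065, -0.05, -0.01, 0, 0, 30, 0.09, -0.07, -0.015, 0, 0, 40, 0.115, -0.09, -0.02, 0, 0, 50, 0.14, -0.11, -0.025, 0, 0, 60, 0.16, -0.13, -0.03, 0, 0, 70, 0.175, -0.14, -0.03, 0, 0, 80, 0.18, -0.145, -0.03, 0, 0, 90, 0.18, -0.145, -0.03, 0, 0, 90]
  jaw: 0.06

```text
clock: 2.05
tcp_pos: [0.5297, 0.1807, 0.2161]
ee_rot: [-0.0, 1.0, 0.002, 0.0]
force: [0.4, 0.1, -1.3]
width: 0.69
gripper_force: 0.0
```

Run:
```python
from m import *
s=status.read_state(); print(s["tcp_pos"],s["ee_rot"],s["joint_positions"],s["force"])
f=grab_frame("wrist"); np.savez("wrist.npz",**f); cv2.imwrite("pics/c.png",f["img"]); print(np.round(f["cam_to_world"],3),f["mtx"])
W=cloud(f); 
k=(W[...,0]>.42)&(W[...,0]<.70)&(W[...,1]>.04)&(W[...,1]<.33)
for nm,lo,hi in(("mat",.002,.007),("legs",.019,.025),("top",.069,.08)):
    q=k&(W[...,2]>lo)&(W[...,2]<hi); P=W[q][:,:2]; print(nm,len(P),rect(P) if len(P)>5 else 0, np.median(W[q][:,2]))
print(np.histogram(W[k][:,2],bins=np.arange(-.006,.1,.004)))
```

```text
[0.52971074 0.18073282 0.21607157] [-1.13618921e-04  9.99998392e-01  1.78009110e-03  1.87462281e-04] [-0.53628774  0.25225028  0.16143367  1.78256635 -0.04488657  1.10988987
 -1.92715769] [ 0.378988    0.08335687 -1.28993884]
[[ 0.004 -0.96  -0.282  0.606]
 [-1.    -0.004 -0.001  0.181]
 [-0.     0.282 -0.96   0.416]
 [ 0.     0.     0.     1.   ]] [[326.98314725   0.         281.95823215]
 [  0.         326.98314725 211.16419488]
 [  0.           0.           1.        ]]
mat 21188 (array([560., 185.]), array([290. , 279.9]), 90.0) 0.0047990546541896995
legs 2026 (array([503.3, 202.8]), array([ 99.8, 100.1]), 89.7) 0.023115746116170482
top 543 (array([523.6, 182.9]), array([15.8, 40. ]), 88.5) 0.07496260817266831
(array([    6, 28386, 19246,  2131,    40,   256,   242,  1847,     8,
           8,     5,    13,     2,    12,     9,     6,    12,     6,
           8,    73,   470,     0,     0,     0,     0,     0]), array([-0.006, -0.002,  0.002,  0.006,  0.01 ,  0.014,  0.018,  0.022,
        0.026,  0.03 ,  0.034,  0.038,  0.042,  0.046,  0.05 ,  0.054,
        0.058,  0.062,  0.066,  0.07 ,  0.074,  0.078,  0.082,  0.086,
        0.09 ,  0.094,  0.098]))
```

View pics/c.png

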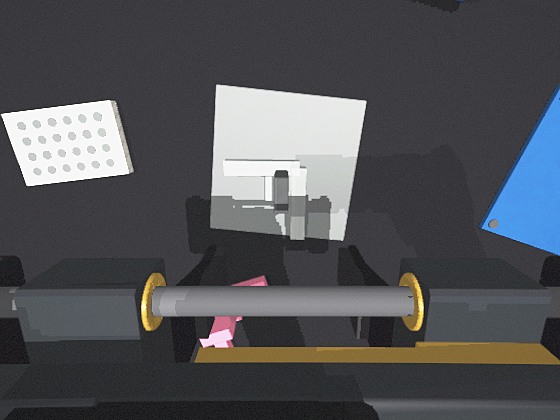

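The wrist view shows the mat (215–365, 85–240) with the square's handle at (281,185). Its axis comes out at (0.5236, 0.1829) with a heading of about 0.

servo_tool:
  targets: [-0.003, -0.001, 0.02, 0, 0, 0, -0.006, -0.002, 0.05, 0, 0, 0, -0.006, -0.002, 0.08, 0, 0, 0, -0.006, -0.002, 0.11, 0, 0, 0, -0.006, -0.002, 0.14, 0, 0, 0, -0.006, -0.002, 0.165, 0, 0, 0, -0.006, -0.002, 0.18, 0, 0, 0, -0.006, -0.002, 0.184, 0, 0, 0, -0.006, -0.002, 0.184, 0, 0, 0, -0.006, -0.002, 0.184, 0, 0, 0]

```text
clock: 3.35
tcp_pos: [0.5248, 0.1823, 0.0328]
ee_rot: [-0.0, 1.0, 0.0, 0.001]
force: [-0.1, 0.4, 0.3]
width: 0.693
gripper_force: 0.0
```

servo_tool:
  targets: [0, 0, 0, 0, 0, 0, 0, 0, 0, 0, 0, 0, 0, 0, 0, 0, 0, 0, 0, 0, 0, 0, 0, 0, 0, 0, 0, 0, 0, 0, 0, 0, 0, 0, 0, 0, 0, 0, 0, 0, 0, 0, 0, 0, -0.005, 0, 0, 0, 0, 0, -0.02, 0, 0, 0, 0, 0, -0.04, 0, 0, 0]
  jaw: 0.0

```text
clock: 4.6
tcp_pos: [0.5235, 0.1818, 0.0724]
ee_rot: [0.0, 1.0, 0.0, -0.001]
force: [-0.4, 0.4, -4.0]
width: 0.178
gripper_force: 30.0
```

Run:
```python
from m import *
for c in("wrist","scene"):
    f=dict(np.load(c+".npz")); W=cloud(f); b,g,rr=[f["img"][...,i].astype(int) for i in range(3)]
    k=(W[...,0]>.42)&(W[...,0]<.70)&(W[...,1]>.04)&(W[...,1]<.33)&(rr>85)&(abs(rr-b)<30)&(W[...,2]<.03)
    n,l,st,_=cv2.connectedComponentsWithStats(k.astype(np.uint8)); i=1+st[1:,4].argmax()
    P=W[l==i][:,:2]; print(c,len(P),rect(P))
s=status.read_state(); print(s["tcp_pos"],s["width"]*87,s["gripper_force"],s["force"])
```

```text
wrist 19835 (array([540.5, 179. ]), array([181.1, 185. ]), 84.3)
scene 2459 (array([540.4, 178. ]), array([184.9, 190.5]), 84.5)
[0.52347923 0.18182923 0.07239373] 15.524781517905135 29.993450045585632 [-0.41866329  0.36431839 -3.96388616]
```

Grasped: opening 15.5 mm, load about 4 N. The mat's middle is at (0.5405, 0.179). Now I'll carry the square to a viewpoint behind the nest.

servo_tool:
  targets: [-0.005, 0.01, -0.03, 0, 0, 0, -0.01, 0.04, -0.06, 0, 0, 0, -0.02, 0.085, -0.09, 0, 0, 0, -0.03, 0.135, -0.11, 0, 0, 0, -0.04, 0.19, -0.13, 0, 0, 0, -0.05, 0.245, -0.13, 0, 0, 0, -0.06, 0.3, -0.13, 0, 0, 0, -0.065, 0.345, -0.13, 0, 0, 0, -0.065, 0.38, -0.13, 0, 0, 0, -0.065, 0.385, -0.13, 0, 0, 0]

```text
clock: 5.85
tcp_pos: [0.458, -0.2061, 0.2026]
ee_rot: [0.001, 1.0, -0.003, 0.0]
force: [-0.1, 0.8, -4.2]
width: 0.174
gripper_force: 30.0
```

Run:
```python
from m import *
s=status.read_state(); print(s["tcp_pos"],s["ee_rot"],s["joint_positions"],s["force"])
f=grab_frame("wrist"); np.savez("wrist2.npz",**f); cv2.imwrite("pics/d.png",f["img"])
for c,p in(("wrist2",0),("scene",0)):
    f=dict(np.load(c+".npz")); W=cloud(f); b,g,rr=[f["img"][...,i].astype(int) for i in range(3)]
    n=(W[...,0]>.40)&(W[...,0]<.66)&(W[...,1]>-.33)&(W[...,1]<-.08)&(W[...,2]<.05)
    blue=n&(b>rr+50)&(b>90)&(W[...,2]<.014)
    P=W[blue][:,:2]; print(c,"blue",len(P),rect(P),np.median(W[blue][:,2]), np.percentile(P,[0.5,99.5],axis=0))
    top=n&(W[...,2]>.026)&(W[...,2]<.036)&(rr>100)
    m,l,st,cc=cv2.connectedComponentsWithStats(top.astype(np.uint8))
    for i in range(1,m):
        if st[i,4]>60: P=W[l==i]; print(" top",len(P),rect(P[:,:2]),np.median(P[:,2]),np.round(cc[i]))
for t in("swing_fence","fixed_fence"):
    print([(d["conf"],d["at"]) for d in spot_in("wrist",t)])
```

```text
[ 0.45800126 -0.20609109  0.20264925] [ 5.48871537e-04  9.99996049e-01 -2.73195355e-03  3.70008373e-04] [-0.02424318  0.16925533  0.41508861  1.9344297  -0.07743787  1.05223485
 -1.15233591] [-0.05241911  0.79298091 -4.23552628]
wrist2 blue 19067 (array([ 523. , -197.6]), array([190.4, 188.2]), 71.1) 0.009021492882073268 [[ 0.44332709 -0.30731225]
 [ 0.63312728 -0.0884613 ]]
 top 1476 (array([ 603. , -225.1]), array([120.4,  12. ]), 71.0) 0.030818392633543606 [298.  45.]
 top 1478 (array([ 585. , -218.9]), array([119.9,  13.2]), 71.4) 0.03087728539964768 [292.  65.]
 top 1681 (array([ 511.9, -263.9]), array([ 19.6, 129. ]), 60.9) 0.030966336463174093 [337. 131.]
scene blue 3176 (array([ 517.7, -200.3]), array([190. , 200.4]), 71.1) 0.008623829144089268 [[ 0.41017182 -0.31150261]
 [ 0.6361211  -0.09039359]]
 top 289 (array([ 510.8, -265.5]), array([ 21.2, 136.3]), 60.8) 0.030885686937207613 [183. 237.]
 top 246 (array([ 585.1, -222.3]), array([118.7,  15.6]), 70.8) 0.030170781197837893 [207. 254.]
 top 235 (array([ 602.2, -228.1]), array([119.5,  18.1]), 72.1) 0.03007508161076866 [207. 261.]
[(0.97, [0.5189, -0.2614, 0.03]), (0.29, [0.5419, -0.1961, 0.0085])]
[(0.62, [0.5997, -0.2186, 0.0308])]
```

View pics/d.png

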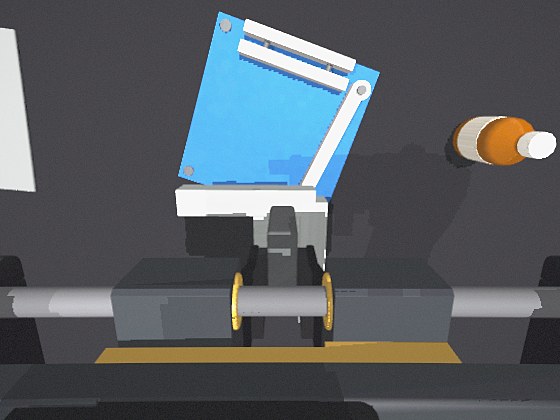

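The wrist view shows the nest turned by about −19°. Fixed bar (inner, in front of its bracket) runs (345,80)–(243,45), and the pin is at (362,90). The swing fence runs from there to (310,180), leaning in by about 10°. Next I'll work out the corner in nest axes.

Run:
```python
from m import *
f=dict(np.load("wrist2.npz")); W=cloud(f); b,g,rr=[f["img"][...,i].astype(int) for i in range(3)]
n=(W[...,0]>.40)&(W[...,0]<.66)&(W[...,1]>-.33)&(W[...,1]<-.08)&(W[...,2]<.05)
top=n&(W[...,2]>.026)&(W[...,2]<.036)&(rr>100)
m,l,st,cc=cv2.connectedComponentsWithStats(top.astype(np.uint8))
a=np.radians(-18.8); R=np.array([[np.cos(a),np.sin(a)],[-np.sin(a),np.cos(a)]])
for i in range(1,m):
    if st[i,4]>60:
        N=W[l==i][:,:2]@R.T*1000; print(np.round(cc[i]),"nest min/max",np.percentile(N,[1,99],axis=0).round(1).tolist())
        q=cv2.fitLine(N.astype(np.float32),cv2.DIST_L2,0,.01,.01).ravel(); print("  dir",np.degrees(np.arctan2(q[1],q[0])).round(2),q[2:].round(1))
blue=n&(b>rr+50)&(b>90)&(W[...,2]<.014); N=W[blue][:,:2]@R.T*1000
print("blue",np.percentile(N,[0.3,99.7],axis=0).round(1).tolist())
for u in (358,362,366): print("pin",u,(R@W[90,u,:2]*1000).round(1),W[90,u].round(4))
v=f["img"][60:140,290:400]; cv2.imwrite("pics/e.png",cv2.resize(v,None,fx=7,fy=7,interpolation=cv2.INTER_CUBIC))
# inner edge of swing fence: for bins along x, max y of top
for i in range(1,m):
    if abs(cc[i][1]-131)<5:
        N=W[l==i][:,:2]@R.T*1000
        xs=np.arange(N[:,0].min()+20,N[:,0].max()-5,8); e=[(x+4,np.percentile(N[(N[:,0]>=x)&(N[:,0]<x+8)][:,1],98)) for x in xs]
        e=np.array(e); p=np.polyfit(e[:,0],e[:,1],1); print("swing inner edge y=",p,np.degrees(np.arctan(p[0])))
```

```text
[298.  45.] nest min/max [[637.6, -77.6], [648.8, 40.0]]
  dir 89.96 [642.9 -17.1]
[292.  65.] nest min/max [[617.9, -77.4], [629.7, 39.9]]
  dir -89.79 [623.6 -17.6]
[337. 131.] nest min/max [[510.3, -102.5], [631.6, -70.4]]
  dir -8.91 [574.7 -85.6]
blue [[467.4, -111.4], [650.1, 74.2]]
pin 358 [621.7 -91. ] [ 0.5592 -0.2865  0.0357]
pin 362 [623.2 -95.2] [ 0.5593 -0.2909  0.0347]
pin 366 [624.5 -99.1] [ 0.5592 -0.295   0.035 ]
swing inner edge y= [-0.14194976  3.56179508] -8.079146440286268
```

View pics/e.png

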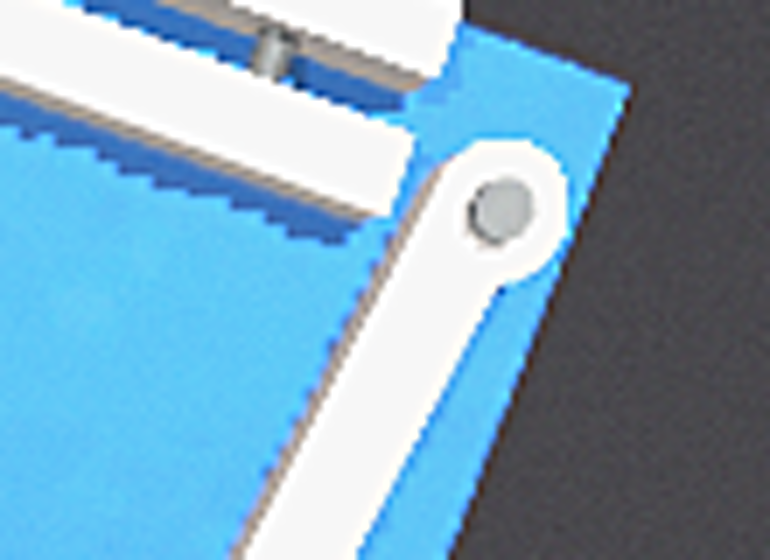

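servo_tool:
  targets: [0.015, 0, 0.01, 0, 0, 5, 0.04, 0.001, 0.02, 0, 0, 10, 0.065, 0.002, 0.03, 0, 0, 15, 0.08, 0.003, 0.05, 0, 0, 18.7, 0.0805, 0.003, 0.08, 0, 0, 18.7, 0.0805, 0.003, 0.11, 0, 0, 18.7, 0.0805, 0.003, 0.13, 0, 0, 18.7, 0.0805, 0.003, 0.138, 0, 0, 18.7, 0.0805, 0.003, 0.138, 0, 0, 18.7, 0.0805, 0.003, 0.138, 0, 0, 18.7]

```text
clock: 7.25
tcp_pos: [0.5405, -0.2059, 0.0649]
ee_rot: [-0.0, 0.987, -0.162, 0.001]
force: [-0.1, -1.0, -4.8]
width: 0.175
gripper_force: 30.0
```

```bash
cat > st.py <<'E'
from m import *
a=np.radians(-18.75); R=np.array([[np.cos(a),np.sin(a)],[-np.sin(a),np.cos(a)]])
s=status.read_state(); q=s["ee_rot"]
print("t",s["clock"],"nest xy",(R@s["tcp_pos"][:2]*1000).round(2),"z",s["tcp_pos"][2].round(4),"head",np.degrees(2*np.arctan2(q[2],q[1])).round(2),"tilt",q[[0,3]].round(4))
print("F nest",(R@s["force"][:2]).round(2),"Fz",s["force"][2].round(2),"T",s["ft_torque"].round(3),"w",s["width"]*87,s["tcp_pos"])
E
python3 st.py
python3 - <<'E'
from h import *
ims=[]
for c in("side","scene"):
    f=grab_frame(c); np.savez(c+"2.npz",**f); ims.append(f["img"])
a=cv2.resize(ims[0][225:325,240:370],(520,400),interpolation=cv2.INTER_CUBIC); 
cv2.imwrite("pics/f.png",a)
E
```

```text
t 7.25 nest xy [577.96 -21.23] z 0.0649 head -18.67 tilt [-0.     0.001]
F nest [ 0.18 -0.98] Fz -4.84 T [0.014 0.161 0.055] w 15.183690212386724 [ 0.54046008 -0.20588623  0.06489138]
```

View pics/f.png

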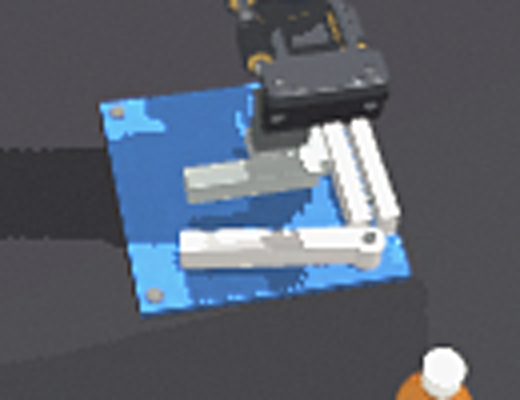

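The square hovers inside the nest, with its leg clear of the swing fence. Lowering it.

servo_tool:
  targets: [0, 0, 0.006, 0, 0, 0, 0, 0, 0.012, 0, 0, 0, 0, 0, 0.018, 0, 0, 0, 0, 0, 0.022, 0, 0, 0, 0, 0, 0.025, 0, 0, 0, 0, 0, 0.026, 0, 0, 0, 0, 0, 0.027, 0, 0, 0, 0, 0, 0.027, 0, 0, 0, 0, 0, 0.027, 0, 0, 0, 0, 0, 0.027, 0, 0, 0]

```text
clock: 8.6
tcp_pos: [0.5396, -0.206, 0.0369]
ee_rot: [-0.0, 0.987, -0.162, 0.0]
force: [-0.0, -0.4, -4.5]
width: 0.176
gripper_force: 30.0
```

```bash
python3 st.py
```

```text
t 8.6 nest xy [577.16 -21.61] z 0.0369 head -18.7 tilt [-0.      0.0001]
F nest [ 0.09 -0.42] Fz -4.53 T [ 0.04   0.121 -0.011] w 15.328794562927836 [ 0.53958555 -0.20598303  0.0369444 ]
```

servo_tool:
  targets: [0.002, 0, 0, 0, 0, 0, 0.004, 0, 0, 0, 0, 0, 0.006, 0, 0, 0, 0, 0, 0.007, 0, 0, 0, 0, 0, 0.0075, 0, 0, 0, 0, 0, 0.008, 0, 0, 0, 0, 0, 0.0085, 0, 0, 0, 0, 0, 0.009, 0, 0, 0, 0, 0, 0.0095, 0, 0, 0, 0, 0, 0.0095, 0, 0, 0, 0, 0]

```text
clock: 9.85
tcp_pos: [0.5486, -0.209, 0.0369]
ee_rot: [-0.0, 0.987, -0.162, 0.0]
force: [1.0, -0.7, -4.9]
width: 0.179
gripper_force: 30.0
```

```bash
python3 st.py
```

```text
t 9.85 nest xy [586.66 -21.57] z 0.0369 head -18.69 tilt [-0.      0.0001]
F nest [ 1.21 -0.35] Fz -4.88 T [ 0.097  0.115 -0.005] w 15.585201575258179 [ 0.54859717 -0.20900041  0.0368702 ]
```

servo_tool:
  targets: [0.0002, 0, 0, 0, 0, 0, 0.0004, 0, 0, 0, 0, 0, 0.0006, 0, 0, 0, 0, 0, 0.0008, 0, 0, 0, 0, 0, 0.001, 0, 0, 0, 0, 0, 0.0012, 0, 0, 0, 0, 0, 0.0012, 0, 0, 0, 0, 0, 0.0012, 0, 0, 0, 0, 0, 0.0012, 0, 0, 0, 0, 0, 0.0012, 0, 0, 0, 0, 0]

```text
clock: 11.1
tcp_pos: [0.5497, -0.2094, 0.0369]
ee_rot: [-0.0, 0.987, -0.162, 0.0]
force: [-0.4, -0.2, -4.8]
width: 0.176
gripper_force: 30.0
```

```bash
python3 st.py
```

```text
t 11.1 nest xy [587.83 -21.58] z 0.0369 head -18.7 tilt [-0.      0.0001]
F nest [-0.27 -0.31] Fz -4.81 T [0.032 0.198 0.043] w 15.275110375913851 [ 0.54969422 -0.20938725  0.03686931]
```

servo_tool:
  targets: [0.0002, 0, 0, 0, 0, 0, 0.0004, 0, 0, 0, 0, 0, 0.0006, 0, 0, 0, 0, 0, 0.0008, 0, 0, 0, 0, 0, 0.001, 0, 0, 0, 0, 0, 0.0012, 0, 0, 0, 0, 0, 0.0012, 0, 0, 0, 0, 0, 0.0012, 0, 0, 0, 0, 0, 0.0012, 0, 0, 0, 0, 0, 0.0012, 0, 0, 0, 0, 0]

```text
clock: 12.35
tcp_pos: [0.5506, -0.2097, 0.0368]
ee_rot: [-0.0, 0.987, -0.162, -0.0]
force: [-1.2, 1.1, -3.8]
width: 0.177
gripper_force: 30.0
```

```bash
python3 st.py
```

```text
t 12.35 nest xy [588.81 -21.56] z 0.0368 head -18.7 tilt [-0.0001 -0.0002]
F nest [-1.46  0.69] Fz -3.81 T [0.178 0.36  0.005] w 15.378766218330442 [ 0.5506369  -0.20967957  0.03679617]
```

servo_tool:
  targets: [0.0001, 0, 0, 0, 0, 0, 0.0002, 0, 0, 0, 0, 0, 0.0003, 0, 0, 0, 0, 0, 0.0004, 0, 0, 0, 0, 0, 0.0005, 0, 0, 0, 0, 0, 0.0005, 0, 0, 0, 0, 0, 0.0005, 0, 0, 0, 0, 0, 0.0005, 0, 0, 0, 0, 0, 0.0005, 0, 0, 0, 0, 0, 0.0005, 0, 0, 0, 0, 0]

```text
clock: 13.6
tcp_pos: [0.5511, -0.2099, 0.0368]
ee_rot: [-0.0, 0.987, -0.162, -0.0]
force: [-2.4, 0.5, -4.1]
width: 0.176
gripper_force: 30.0
```

```bash
python3 st.py
```

```text
t 13.6 nest xy [589.35 -21.6 ] z 0.0368 head -18.7 tilt [-0.0001 -0.0001]
F nest [-2.46 -0.31] Fz -4.12 T [0.281 0.81  0.008] w 15.33148664672784 [ 0.55113508 -0.20989266  0.03682254]
```

servo_tool:
  targets: [0, 0.003, 0, 0, 0, 0, 0, 0.007, 0, 0, 0, 0, 0, 0.011, 0, 0, 0, 0, 0, 0.015, 0, 0, 0, 0, 0, 0.019, 0, 0, 0, 0, 0, 0.022, 0, 0, 0, 0, 0, 0.025, 0, 0, 0, 0, 0, 0.027, 0, 0, 0, 0, 0, 0.028, 0, 0, 0, 0, 0, 0.028, 0, 0, 0, 0]

```text
clock: 14.85
tcp_pos: [0.5423, -0.236, 0.0368]
ee_rot: [-0.0, 0.987, -0.162, -0.0]
force: [-2.0, 4.5, -3.6]
width: 0.18
gripper_force: 30.1
```

```bash
python3 st.py
```

```text
t 14.85 nest xy [589.35 -49.21] z 0.0368 head -18.69 tilt [-0.0003 -0.0001]
F nest [-3.3  3.6] Fz -3.62 T [ 1.363  0.607 -0.013] w 15.640400539618916 [ 0.54225208 -0.23604095  0.03680777]
```

servo_tool:
  targets: [0, 0.0005, 0, 0, 0, 0, 0, 0.001, 0, 0, 0, 0, 0, 0.0015, 0, 0, 0, 0, 0, 0.002, 0, 0, 0, 0, 0, 0.0025, 0, 0, 0, 0, 0, 0.003, 0, 0, 0, 0, 0, 0.0033, 0, 0, 0, 0, 0, 0.0035, 0, 0, 0, 0, 0, 0.0035, 0, 0, 0, 0, 0, 0.0035, 0, 0, 0, 0]

```text
clock: 16.1
tcp_pos: [0.5411, -0.2393, 0.0368]
ee_rot: [-0.0, 0.987, -0.162, -0.0]
force: [-2.3, 4.5, -4.6]
width: 0.178
gripper_force: 30.1
```

```bash
python3 st.py
```

```text
t 16.1 nest xy [589.35 -52.67] z 0.0368 head -18.68 tilt [-0.0003 -0.0001]
F nest [-3.57  3.49] Fz -4.55 T [ 1.377  0.617 -0.071] w 15.492355372260413 [ 0.54114016 -0.23931384  0.03679416]
```

servo_tool:
  targets: [0, 0.0002, 0, 0, 0, 0, 0, 0.0004, 0, 0, 0, 0, 0, 0.0006, 0, 0, 0, 0, 0, 0.0008, 0, 0, 0, 0, 0, 0.001, 0, 0, 0, 0, 0, 0.0012, 0, 0, 0, 0, 0, 0.0014, 0, 0, 0, 0, 0, 0.0015, 0, 0, 0, 0, 0, 0.0015, 0, 0, 0, 0, 0, 0.0015, 0, 0, 0, 0]

```text
clock: 17.35
tcp_pos: [0.5406, -0.2407, 0.0368]
ee_rot: [-0.0, 0.987, -0.162, -0.0]
force: [-1.2, 4.8, -3.2]
width: 0.176
gripper_force: 30.1
```

```bash
python3 st.py
```

```text
t 17.35 nest xy [589.31 -54.13] z 0.0368 head -18.68 tilt [-0.0003 -0.0002]
F nest [-2.67  4.12] Fz -3.24 T [ 1.354  0.61  -0.047] w 15.343292362187468 [ 0.54064023 -0.24068431  0.0367744 ]
```

servo_tool:
  targets: [0.0002, 0.0001, 0, 0, 0, 0, 0.0004, 0.0002, 0, 0, 0, 0, 0.0006, 0.0003, 0, 0, 0, 0, 0.0008, 0.0004, 0, 0, 0, 0, 0.001, 0.0005, 0, 0, 0, 0, 0.001, 0.0006, 0, 0, 0, 0, 0.001, 0.0007, 0, 0, 0, 0, 0.001, 0.0008, 0, 0, 0, 0, 0.001, 0.0008, 0, 0, 0, 0, 0.001, 0.0008, 0, 0, 0, 0]

```text
clock: 18.6
tcp_pos: [0.5408, -0.2409, 0.0368]
ee_rot: [-0.001, 0.987, -0.162, -0.001]
force: [-4.2, 6.7, -1.3]
width: 0.177
gripper_force: 30.1
```

```bash
python3 st.py
```

```text
t 18.6 nest xy [589.49 -54.26] z 0.0368 head -18.67 tilt [-0.001 -0.001]
F nest [-6.11  5.03] Fz -1.34 T [ 1.766  0.975 -0.007] w 15.372848455636797 [ 0.54076769 -0.24086599  0.03682084]
```

servo_tool:
  targets: [0.0002, 0.0002, 0, 0, 0, 0, 0.0003, 0.0003, 0, 0, 0, 0, 0.0004, 0.0004, 0, 0, 0, 0, 0.0006, 0.0006, 0, 0, 0, 0, 0.0008, 0.0008, 0, 0, 0, 0, 0.0008, 0.0008, 0, 0, 0, 0, 0.0008, 0.0008, 0, 0, 0, 0, 0.0008, 0.0008, 0, 0, 0, 0, 0.0008, 0.0008, 0, 0, 0, 0, 0.0008, 0.0008, 0, 0, 0, 0]

```text
clock: 19.85
tcp_pos: [0.5408, -0.241, 0.0369]
ee_rot: [-0.002, 0.987, -0.162, -0.002]
force: [-3.5, 7.8, 1.1]
width: 0.178
gripper_force: 30.1
```

```bash
python3 st.py
```

```text
t 19.85 nest xy [589.6  -54.35] z 0.0369 head -18.65 tilt [-0.0017 -0.0016]
F nest [-5.85  6.3 ] Fz 1.07 T [2.149 1.203 0.029] w 15.528747988118026 [ 0.54084    -0.24099025  0.0368836 ]
```

servo_tool:
  targets: [0.0002, 0.0002, -0.0003, 0, 0, 0, 0.0003, 0.0003, -0.0005, 0, 0, 0, 0.0004, 0.0004, -0.0005, 0, 0, 0, 0.0006, 0.0006, -0.0005, 0, 0, 0, 0.0008, 0.0006, -0.0005, 0, 0, 0, 0.001, 0.0006, -0.0005, 0, 0, 0, 0.001, 0.0006, -0.0005, 0, 0, 0, 0.001, 0.0006, -0.0005, 0, 0, 0, 0.001, 0.0006, -0.0005, 0, 0, 0, 0.001, 0.0006, -0.0005, 0, 0, 0]

```text
clock: 21.1
tcp_pos: [0.541, -0.2413, 0.0371]
ee_rot: [-0.002, 0.987, -0.162, -0.002]
force: [-5.3, 7.9, 0.7]
width: 0.174
gripper_force: 30.1
```

```bash
cat >> st.py <<'E'
from scipy.spatial.transform import Rotation as Ro
z=Ro.from_quat(np.r_[q[1:],q[0]]).as_matrix()[:,2]; print("tool z in nest xy (deg)",np.degrees(R@z[:2]).round(3),"T nest",(R@s["ft_torque"][:2]).round(3))
E
python3 st.py
```

```text
t 21.1 nest xy [589.85 -54.63] z 0.0371 head -18.64 tilt [-0.002  -0.0024]
F nest [-7.56  5.73] Fz 0.67 T [ 2.322  1.437 -0.003] w 15.175468694631448 [ 0.54098078 -0.2413347   0.03708146]
tool z in nest xy (deg) [-0.309  0.18 ] T nest [1.736 2.107]
```

servo_tool:
  targets: [0.0001, 0.0001, -0.0002, 0, 0.1, 0, 0.0002, 0.0002, -0.0004, -0.1, 0.2, 0, 0.0003, 0.0003, -0.0004, -0.2, 0.3, 0, 0.0004, 0.0004, -0.0004, -0.2, 0.3, 0, 0.0004, 0.0006, -0.0004, -0.2, 0.3, 0, 0.0004, 0.0007, -0.0004, -0.2, 0.3, 0, 0.0004, 0.0008, -0.0004, -0.2, 0.3, 0, 0.0004, 0.0008, -0.0004, -0.2, 0.3, 0, 0.0004, 0.0008, -0.0004, -0.2, 0.3, 0, 0.0004, 0.0008, -0.0004, -0.2, 0.3, 0]

```text
clock: 22.35
tcp_pos: [0.5411, -0.2419, 0.0373]
ee_rot: [0.0, 0.987, -0.162, -0.0]
force: [-4.8, 8.9, -0.1]
width: 0.176
gripper_force: 30.2
```

```bash
python3 st.py
```

```text
t 22.35 nest xy [590.14 -55.18] z 0.0373 head -18.63 tilt [ 0.     -0.0002]
F nest [-7.41  6.88] Fz -0.07 T [ 2.451  1.322 -0.   ] w 15.302833494076532 [ 0.54108948 -0.24194577  0.03726869]
tool z in nest xy (deg) [-0.023 -0.007] T nest [1.896 2.04 ]
```

```bash
cat > tilt.py <<'E'
from m import *
import sys
a=np.radians(-18.75); R=np.array([[np.cos(a),np.sin(a)],[-np.sin(a),np.cos(a)]])
for c in("wrist","scene","side"):
    f=grab_frame(c); np.savez(c+sys.argv[1]+".npz",**f)
    W=cloud(f); N=W[...,:2]@R.T*1000; Z=W[...,2]*1000; x=N[...,0]-589; y=N[...,1]+54.6
    L1=(x>-66)&(x<20)&(y>-27)&(y<-15); L2=(x>15)&(x<27)&(y>-22)&(y<66)
    SW=(x>-80)&(x<5)&(y>-50)&(y<-26)&(Z>28)&(Z<36)
    FX=(x>30)&(x<46)&(y>-15)&(y<90)&(Z>28)&(Z<36)
    for n,k in(("legx",L1),("legy",L2),("legs",L1|L2)):
        k=k&(Z>18)&(Z<32)
        if k.sum()<30: print(c,n,k.sum()); continue
        A=np.c_[x[k],y[k],np.ones(k.sum())]; p=np.linalg.lstsq(A,Z[k],rcond=None)[0]
        e=Z[k]-A@p; g=abs(e)<1.5; p=np.linalg.lstsq(A[g],Z[k][g],rcond=None)[0]
        print(c,n,k.sum(),"slope deg x,y",np.degrees(p[:2]).round(2),"z",p[2].round(1))
    for n,k in(("SW",SW),("FX",FX)):
        if k.sum()>40: print(c,n,k.sum(),rect(N[k]/1000))
    if c=="wrist": img=f["img"]
cv2.imwrite("pics/"+sys.argv[1]+".png",img)
E
python3 tilt.py g
```

```text
wrist legx 799 slope deg x,y [-1.92  1.4 ] z 28.3
wrist legy 2255 slope deg x,y [-2.15  1.54] z 28.5
wrist legs 2975 slope deg x,y [-1.86  1.58] z 28.4
wrist SW 762 (array([578.6, -90.3]), array([30.8, 19.3]), 0.3)
wrist FX 2844 (array([624.5, -17. ]), array([104.8,  11.1]), 89.9)
scene legx 68 slope deg x,y [-1.97  2.96] z 28.4
scene legy 138 slope deg x,y [-0.74  1.53] z 27.7
scene legs 201 slope deg x,y [-1.86  1.69] z 28.0
scene SW 105 (array([563.8, -91.8]), array([18.9, 60.3]), 89.2)
scene FX 177 (array([625.7, -16.7]), array([103.7,  13.6]), 89.7)
side legx 120 slope deg x,y [-1.62  3.95] z 27.5
side legy 24
side legs 141 slope deg x,y [-1.79  0.6 ] z 26.1
side SW 117 (array([551.1, -91.7]), array([22.2, 83.3]), 89.1)
```

View pics/g.png

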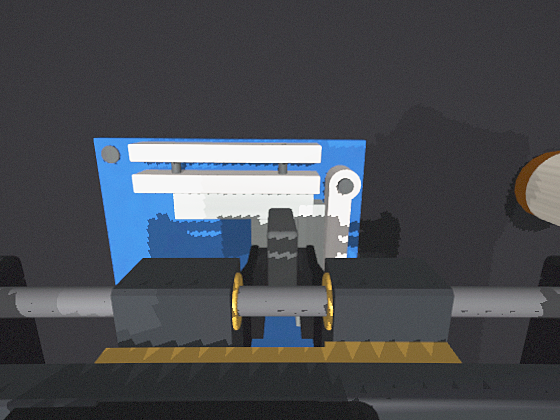

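The close view shows the fixed bar at (133–320, 172–193) with the square's leg against it and the pin at (345,187). The plane fits say the square has tipped about 1.9° and 1.5° forward in the grip. I'll back off slightly, tilt the hand to level it, lower it, then press again.

servo_tool:
  targets: [-0.0015, -0.001, 0, 0, 0, 0, -0.003, -0.002, 0, -0.4, 0.5, 0, -0.004, -0.003, 0, -0.8, 1, 0, -0.004, -0.003, 0, -1.2, 1.5, 0, -0.004, -0.003, 0.0003, -1.5, 1.9, 0, -0.004, -0.003, 0.0006, -1.5, 1.9, 0, -0.004, -0.003, 0.0009, -1.5, 1.9, 0, -0.004, -0.003, 0.0011, -1.5, 1.9, 0, -0.004, -0.003, 0.0011, -1.5, 1.9, 0, -0.004, -0.003, 0.0011, -1.5, 1.9, 0]

```text
clock: 23.75
tcp_pos: [0.54, -0.2414, 0.0367]
ee_rot: [0.018, 0.986, -0.163, 0.017]
force: [-1.6, 1.3, -3.0]
width: 0.179
gripper_force: 30.0
```

```bash
python3 st.py; python3 tilt.py h | grep -v side
```

```text
t 23.75 nest xy [588.94 -55.01] z 0.0367 head -18.72 tilt [0.018  0.0167]
F nest [-1.94  0.72] Fz -2.98 T [ 0.459  0.619 -0.033] w 15.584483337510374 [ 0.54000466 -0.24140186  0.036749  ]
tool z in nest xy (deg) [ 2.228 -1.717] T nest [0.236 0.734]
wrist legx 817 slope deg x,y [ 0.93 -0.42] z 28.0
wrist legy 2253 slope deg x,y [ 0.3  -0.88] z 28.1
wrist legs 2995 slope deg x,y [ 0.83 -0.86] z 27.9
wrist SW 825 (array([579.1, -90.6]), array([29.7, 19.9]), 0.3)
wrist FX 2829 (array([624.5, -17.1]), array([ 10.9, 105. ]), 0.0)
scene legx 66 slope deg x,y [ 1.7  -3.76] z 26.6
scene legy 143 slope deg x,y [ 2.92 -1.3 ] z 27.1
scene legs 205 slope deg x,y [ 1.82 -1.27] z 27.5
scene SW 128 (array([556.1, -91.9]), array([20., 75.]), 89.0)
scene FX 183 (array([626.1, -17.4]), array([104.1,  13.4]), 89.7)
```

servo_tool:
  targets: [0, 0, 0.0004, 0, 0, 0, 0, 0, 0.0008, 0, 0, 0, 0.0004, 0.0004, 0.001, 0, 0, 0, 0.0008, 0.0008, 0.001, 0, 0, 0, 0.0012, 0.0012, 0.001, 0, 0, 0, 0.0016, 0.0016, 0.001, 0, 0, 0, 0.002, 0.002, 0.001, 0, 0, 0, 0.0024, 0.0024, 0.001, 0, 0, 0, 0.0025, 0.0027, 0.001, 0, 0, 0, 0.0025, 0.0027, 0.001, 0, 0, 0]

```text
clock: 25.15
tcp_pos: [0.5406, -0.2425, 0.0359]
ee_rot: [0.016, 0.987, -0.162, 0.015]
force: [-5.5, 3.4, 7.2]
width: 0.178
gripper_force: 30.2
```

```bash
python3 st.py
```

```text
t 25.15 nest xy [589.85 -55.87] z 0.0359 head -18.67 tilt [0.0164 0.0152]
F nest [-6.29  1.4 ] Fz 7.2 T [ 1.114  1.571 -0.118] w 15.46328454447549 [ 0.5405871  -0.24250375  0.03588871]
tool z in nest xy (deg) [ 2.023 -1.568] T nest [0.55  1.846]
```

servo_tool:
  targets: [0, 0, -0.0003, 0, 0, 0, 0, 0, -0.0006, 0, 0, 0, 0, 0.0002, -0.0008, 0, 0, 0, 0.0002, 0.0004, -0.0008, 0, 0, 0, 0.0004, 0.0007, -0.0008, 0, 0, 0, 0.0006, 0.001, -0.0008, 0, 0, 0, 0.0006, 0.0013, -0.0008, 0, 0, 0, 0.0006, 0.0016, -0.0008, 0, 0, 0, 0.0006, 0.0018, -0.0008, 0, 0, 0, 0.0006, 0.0018, -0.0008, 0, 0, 0]

```text
clock: 26.4
tcp_pos: [0.5405, -0.2424, 0.0359]
ee_rot: [0.015, 0.987, -0.162, 0.015]
force: [-4.7, 4.9, 3.9]
width: 0.174
gripper_force: 30.2
```

```bash
python3 st.py;python3 tilt.py i | grep -v side
```

```text
t 26.4 nest xy [589.76 -55.84] z 0.0359 head -18.61 tilt [0.0154 0.0145]
F nest [-6.07  3.16] Fz 3.91 T [ 1.754  1.277 -0.058] w 15.104652896233901 [ 0.54051167 -0.24244424  0.03590028]
tool z in nest xy (deg) [ 1.929 -1.465] T nest [1.251 1.773]
wrist legx 782 slope deg x,y [-0.   -0.19] z 27.0
wrist legy 2256 slope deg x,y [-0.2   0.01] z 27.1
wrist legs 2968 slope deg x,y [-0.04  0.02] z 27.1
wrist SW 703 (array([578.7, -90.9]), array([18.9, 30.6]), 88.3)
wrist FX 2903 (array([624.5, -17.1]), array([ 11.1, 104.9]), 0.0)
scene legx 68 slope deg x,y [-1.18  3.63] z 28.5
scene legy 143 slope deg x,y [ 3.86 -0.29] z 25.6
scene legs 206 slope deg x,y [-0.56  0.  ] z 27.2
scene SW 116 (array([557. , -92.1]), array([71.7, 19.7]), 0.4)
scene FX 168 (array([626. , -17.1]), array([ 14. , 104.1]), 0.4)
```

servo_tool:
  targets: [0, 0.0003, -0.0002, 0, 0, 0, 0.0002, 0.0006, -0.0003, -0.1, 0.1, 0, 0.0004, 0.0009, -0.0004, -0.2, 0.2, 0, 0.0006, 0.0012, -0.0004, -0.3, 0.3, 0, 0.0008, 0.0015, -0.0004, -0.4, 0.3, 0, 0.001, 0.0018, -0.0004, -0.4, 0.3, 0, 0.001, 0.002, -0.0004, -0.4, 0.3, 0, 0.001, 0.0022, -0.0004, -0.4, 0.3, 0, 0.001, 0.0022, -0.0004, -0.4, 0.3, 0, 0.001, 0.0022, -0.0004, -0.4, 0.3, 0]

```text
clock: 27.8
tcp_pos: [0.5406, -0.2428, 0.036]
ee_rot: [0.018, 0.987, -0.161, 0.016]
force: [-4.3, 9.7, 3.1]
width: 0.18
gripper_force: 30.3
```

```bash
python3 st.py
```

```text
t 27.8 nest xy [589.94 -56.14] z 0.036 head -18.56 tilt [0.018  0.0157]
F nest [-7.21  7.83] Fz 3.13 T [ 2.498  1.289 -0.114] w 15.664494388632761 [ 0.54058905 -0.24279324  0.03595165]
tool z in nest xy (deg) [ 2.117 -1.737] T nest [1.951 2.023]
```

servo_tool:
  targets: [0.0002, 0.0002, 0, 0, 0, 0, 0.0005, 0.0004, -0.0001, 0, 0.1, 0, 0.0008, 0.0006, -0.0002, -0.1, 0.2, 0, 0.0011, 0.0008, -0.0002, -0.1, 0.2, 0, 0.0014, 0.001, -0.0002, -0.1, 0.2, 0, 0.0015, 0.001, -0.0002, -0.1, 0.2, 0, 0.0015, 0.001, -0.0002, -0.1, 0.2, 0, 0.0015, 0.001, -0.0002, -0.1, 0.2, 0, 0.0015, 0.001, -0.0002, -0.1, 0.2, 0, 0.0015, 0.001, -0.0002, -0.1, 0.2, 0]

```text
clock: 29.05
tcp_pos: [0.5407, -0.243, 0.036]
ee_rot: [0.018, 0.987, -0.161, 0.016]
force: [-7.2, 10.9, 7.1]
width: 0.174
gripper_force: 30.3
```

```bash
python3 st.py; python3 tilt.py j
```

```text
t 29.05 nest xy [590.12 -56.34] z 0.036 head -18.54 tilt [0.0183 0.016 ]
F nest [-10.29   8.07] Fz 7.15 T [ 2.967  1.719 -0.066] w 15.164654006527496 [ 0.5406874  -0.24303976  0.03601356]
tool z in nest xy (deg) [ 2.158 -1.768] T nest [2.257 2.582]
wrist legx 755 slope deg x,y [-0.25  0.68] z 27.3
wrist legy 2286 slope deg x,y [-0.43  0.16] z 27.2
wrist legs 2966 slope deg x,y [-0.2   0.18] z 27.1
wrist SW 700 (array([579.2, -91. ]), array([29.6, 19.3]), 1.1)
wrist FX 2857 (array([624.5, -17.1]), array([104.9,  11.1]), 89.9)
scene legx 64 slope deg x,y [-0.73  7.25] z 29.3
scene legy 142 slope deg x,y [ 5.36 -0.26] z 25.1
scene legs 201 slope deg x,y [0.31 0.25] z 26.7
scene SW 111 (array([557.6, -92.2]), array([72.4, 19.3]), 0.2)
scene FX 187 (array([625.5, -17.4]), array([104.4,  13.8]), 88.9)
side legx 110 slope deg x,y [-0.04 -2.59] z 24.4
side legy 26
side legs 132 slope deg x,y [-0.04 -2.25] z 24.6
side SW 117 (array([551.4, -96. ]), array([84.3, 15.9]), 0.7)
```

servo_tool:
  targets: [0, 0.0002, -0.0002, 0, 0, 0, 0, 0.0004, -0.0004, 0, 0.1, 0, 0, 0.0006, -0.0006, -0.1, 0.1, 0, 0, 0.0008, -0.0008, -0.2, 0.1, 0, 0, 0.001, -0.0008, -0.2, 0.1, 0, 0, 0.0012, -0.0008, -0.2, 0.1, 0, 0, 0.0012, -0.0008, -0.2, 0.1, 0, 0, 0.0012, -0.0008, -0.2, 0.1, 0, 0, 0.0012, -0.0008, -0.2, 0.1, 0, 0, 0.0012, -0.0008, -0.2, 0.1, 0]

```text
clock: 30.45
tcp_pos: [0.5408, -0.244, 0.0364]
ee_rot: [0.02, 0.987, -0.161, 0.017]
force: [-4.8, 10.9, 2.1]
width: 0.173
gripper_force: 30.4
```

```bash
python3 st.py; for i in 1 2 3; do python3 -c "
from h import *
grab_frame('side'); s=status.read_state(); print(s['force'])"; done
```

```text
t 30.45 nest xy [590.55 -57.24] z 0.0364 head -18.53 tilt [0.0203 0.017 ]
F nest [-8.02  8.74] Fz 2.07 T [2.926 1.297 0.005] w 15.08882682145502 [ 0.54080531 -0.24402883  0.03641205]
tool z in nest xy (deg) [ 2.309 -1.971] T nest [2.354 2.169]
[-4.31463033 10.47078223  2.5574291 ]
[-4.33572215 11.38703597  2.00427929]
[-4.10903132 10.83835919  3.17057717]
```

```bash
python3 tilt.py k
```

```text
wrist legx 723 slope deg x,y [-0.45  0.74] z 27.5
wrist legy 2283 slope deg x,y [-0.65  0.74] z 27.6
wrist legs 2929 slope deg x,y [-0.47  0.75] z 27.5
wrist SW 704 (array([579.6, -91. ]), array([29.3, 19.5]), 3.1)
wrist FX 2894 (array([624.5, -17.1]), array([105.,  11.]), 90.0)
scene legx 61 slope deg x,y [-1.14  7.64] z 30.2
scene legy 143 slope deg x,y [-1.55  0.49] z 28.1
scene legs 200 slope deg x,y [-0.89  0.47] z 27.9
scene SW 119 (array([560.5, -91.7]), array([67.1, 21.6]), 0.2)
scene FX 184 (array([626.3, -17.3]), array([ 13.7, 103.7]), 0.5)
side legx 108 slope deg x,y [-0.25 -0.76] z 24.7
side legy 21
side legs 126 slope deg x,y [-0.37  0.14] z 25.0
side SW 116 (array([551.5, -93.8]), array([20.2, 84.4]), 85.7)
```

servo_tool:
  targets: [0, 0, 0.0003, -0.1, 0.1, 0, 0.0002, 0.0001, 0.0006, -0.3, 0.2, 0, 0.0004, 0.0002, 0.0008, -0.5, 0.3, 0, 0.0006, 0.0003, 0.0008, -0.6, 0.4, 0, 0.0007, 0.0003, 0.0008, -0.6, 0.4, 0, 0.0007, 0.0003, 0.0008, -0.6, 0.4, 0, 0.0007, 0.0003, 0.0008, -0.6, 0.4, 0, 0.0007, 0.0003, 0.0008, -0.6, 0.4, 0, 0.0007, 0.0003, 0.0008, -0.6, 0.4, 0, 0.0007, 0.0003, 0.0008, -0.6, 0.4, 0]

```text
clock: 32.0
tcp_pos: [0.5411, -0.2445, 0.0364]
ee_rot: [0.026, 0.986, -0.161, 0.019]
force: [-7.3, 11.7, 8.2]
width: 0.175
gripper_force: 30.6
```

```bash
python3 st.py; python3 tilt.py l |grep -v side
```

```text
t 32.0 nest xy [590.95 -57.57] z 0.0364 head -18.54 tilt [0.0257 0.0194]
F nest [-10.68   8.76] Fz 8.16 T [3.159 1.781 0.025] w 15.216732188877337 [ 0.54108075 -0.24446412  0.03639136]
tool z in nest xy (deg) [ 2.674 -2.543] T nest [2.418 2.702]
wrist legx 711 slope deg x,y [-0.58  0.01] z 27.2
wrist legy 2279 slope deg x,y [-0.84  0.69] z 27.5
wrist legs 2916 slope deg x,y [-0.6   0.68] z 27.4
wrist SW 684 (array([579.7, -90.6]), array([19.5, 28.6]), 90.0)
wrist FX 2889 (array([624.4, -17.1]), array([104.9,  11. ]), 89.8)
scene legx 60 slope deg x,y [-1.22  1.22] z 27.2
scene legy 142 slope deg x,y [3.75 0.56] z 25.4
scene legs 199 slope deg x,y [-0.93  0.81] z 27.1
scene SW 116 (array([559. , -92.8]), array([19.9, 69.9]), 89.5)
scene FX 181 (array([626.1, -17.1]), array([ 14. , 104.3]), 0.3)
```

servo_tool:
  targets: [0, 0.0001, 0, -0.2, 0.2, 0, 0, 0.0002, -0.0001, -0.4, 0.4, 0, 0, 0.0003, -0.0002, -0.6, 0.6, 0, 0, 0.0004, -0.0003, -0.8, 0.7, 0, 0, 0.0004, -0.0003, -0.8, 0.7, 0, 0, 0.0004, -0.0003, -0.8, 0.7, 0, 0, 0.0004, -0.0003, -0.8, 0.7, 0, 0, 0.0004, -0.0003, -0.8, 0.7, 0, 0, 0.0004, -0.0003, -0.8, 0.7, 0, 0, 0.0004, -0.0003, -0.8, 0.7, 0]

```text
clock: 33.4
tcp_pos: [0.5415, -0.2452, 0.0365]
ee_rot: [0.034, 0.986, -0.161, 0.025]
force: [-5.9, 11.6, 5.3]
width: 0.18
gripper_force: 30.7
```

```bash
python3 st.py; python3 tilt.py n |grep -v side
```

```text
t 33.4 nest xy [591.6  -58.12] z 0.0365 head -18.55 tilt [0.034  0.0249]
F nest [-9.32  9.04] Fz 5.35 T [ 3.003  1.455 -0.042] w 15.674610888285088 [ 0.54151651 -0.24519986  0.03646589]
tool z in nest xy (deg) [ 3.453 -3.372] T nest [2.376 2.343]
wrist legx 705 slope deg x,y [-0.74  0.02] z 27.2
wrist legy 2276 slope deg x,y [-0.85  0.58] z 27.5
wrist legs 2905 slope deg x,y [-0.61  0.62] z 27.4
wrist SW 685 (array([579.9, -90.7]), array([28.3, 19.7]), 1.2)
wrist FX 2915 (array([624.5, -17.1]), array([104.9,  11. ]), 89.9)
scene legx 60 slope deg x,y [-0.62 -4.04] z 25.7
scene legy 143 slope deg x,y [0.44 0.64] z 27.3
scene legs 199 slope deg x,y [-0.38  0.77] z 27.6
scene SW 128 (array([559.8, -91.7]), array([68. , 21.7]), 0.2)
scene FX 170 (array([626.1, -17.4]), array([104.4,  13.8]), 89.5)
```

servo_tool:
  targets: [0.0001, 0.0001, 0.0004, 0, 0, 0, 0.0002, 0.0002, 0.0008, 0, 0, 0, 0.0003, 0.0004, 0.001, 0, 0, 0, 0.0004, 0.0006, 0.001, 0, 0, 0, 0.0004, 0.0006, 0.001, 0, 0, 0, 0.0004, 0.0006, 0.001, 0, 0, 0, 0.0004, 0.0006, 0.001, 0, 0, 0, 0.0004, 0.0006, 0.001, 0, 0, 0, 0.0004, 0.0006, 0.001, 0, 0, 0, 0.0004, 0.0006, 0.001, 0, 0, 0]

```text
clock: 34.8
tcp_pos: [0.5416, -0.2452, 0.0364]
ee_rot: [0.033, 0.986, -0.161, 0.025]
force: [-8.4, 13.4, 13.3]
width: 0.178
gripper_force: 30.7
```

```bash
python3 st.py; python3 tilt.py o |grep wrist
```

```text
t 34.8 nest xy [591.69 -58.1 ] z 0.0364 head -18.54 tilt [0.0333 0.0246]
F nest [-12.23  10.02] Fz 13.33 T [ 3.431  1.957 -0.039] w 15.51009530952065 [ 0.54161342 -0.24521287  0.03636848]
tool z in nest xy (deg) [ 3.407 -3.294] T nest [2.619 2.956]
wrist legx 699 slope deg x,y [-0.62  0.77] z 27.5
wrist legy 2285 slope deg x,y [-1.19  0.61] z 27.7
wrist legs 2910 slope deg x,y [-0.65  0.64] z 27.4
wrist SW 682 (array([580.1, -91. ]), array([27.8, 18.9]), 1.5)
wrist FX 2904 (array([624.5, -17.1]), array([104.9,  11. ]), 90.0)
```

servo_tool:
  targets: [-0.0003, 0, -0.0005, 0, 0, 0, -0.0003, 0, -0.0005, 0, 0, 0, -0.0003, 0, -0.0005, 0, 0, 0, -0.0003, 0, -0.0005, 0, 0, 0, -0.0003, 0, -0.0005, 0, 0, 0, -0.0003, 0, -0.0005, 0, 0, 0, -0.0003, 0, -0.0005, 0, 0, 0, -0.0003, 0, -0.0005, 0, 0, 0, -0.0003, 0, -0.0005, 0, 0, 0, -0.0003, 0, -0.0005, 0, 0, 0]

```text
clock: 36.2
tcp_pos: [0.5416, -0.2453, 0.0365]
ee_rot: [0.034, 0.986, -0.161, 0.025]
force: [-6.1, 12.2, 8.1]
width: 0.178
gripper_force: 30.7
```

```bash
python3 st.py
```

```text
t 36.2 nest xy [591.7  -58.23] z 0.0365 head -18.54 tilt [0.0336 0.0249]
F nest [-9.73  9.6 ] Fz 8.07 T [ 3.296  1.632 -0.039] w 15.48267038729824 [ 0.54158423 -0.24533162  0.03645336]
tool z in nest xy (deg) [ 3.445 -3.323] T nest [2.597 2.605]
```

Held at about 10 N on each fence. Now I'll retreat away from the swing fence and lift.

servo_tool:
  targets: [-0.001, -0.0015, -0.0006, 0, 0, 0, -0.002, -0.003, -0.0012, 0, 0, 0, -0.0035, -0.005, -0.002, 0, 0, 0, -0.006, -0.009, -0.003, 0, 0, 0, -0.009, -0.014, -0.005, 0, 0, 0, -0.011, -0.019, -0.01, 0, 0, 0, -0.013, -0.022, -0.02, 0, 0, 0, -0.014, -0.024, -0.035, 0, 0, 0, -0.014, -0.024, -0.055, 0, 0, 0, -0.014, -0.024, -0.075, 0, 0, 0]

```text
clock: 37.45
tcp_pos: [0.5342, -0.2194, 0.1113]
ee_rot: [0.038, 0.986, -0.163, 0.029]
force: [-0.4, -0.0, -4.4]
width: 0.18
gripper_force: 29.9
```

```bash
python3 st.py
```

```text
t 37.45 nest xy [576.35 -36.02] z 0.1113 head -18.74 tilt [0.0383 0.0289]
F nest [-0.33 -0.16] Fz -4.35 T [0.174 0.21  0.02 ] w 15.671802412537918 [ 0.53418658 -0.21937056  0.11131388]
tool z in nest xy (deg) [ 3.98  -3.788] T nest [0.098 0.255]
```

servo_tool:
  targets: [-0.003, 0, -0.02, 0.1, 0.1, -1.5, -0.012, 0.004, -0.045, 0.24, 0.23, -3.5, -0.024, 0.008, -0.065, 0.38, 0.36, -5.5, -0.038, 0.013, -0.085, 0.56, 0.53, -8, -0.05, 0.017, -0.095, 0.7, 0.66, -10, -0.06, 0.02, -0.095, 0.84, 0.8, -12, -0.065, 0.022, -0.095, 0.98, 0.93, -14, -0.065, 0.022, -0.095, 0.98, 0.93, -14, -0.065, 0.022, -0.095, 0.98, 0.93, -14, -0.065, 0.022, -0.095, 0.98, 0.93, -14]

```text
clock: 38.7
tcp_pos: [0.4616, -0.2112, 0.2009]
ee_rot: [0.034, 0.998, -0.04, 0.032]
force: [1.1, 0.5, -4.4]
width: 0.178
gripper_force: 29.9
```

```bash
python3 st.py
cat > ang.py <<'E'
from m import *
a=np.radians(-18.75); R=np.array([[np.cos(a),np.sin(a)],[-np.sin(a),np.cos(a)]])
for k in range(2):
    f=grab_frame("wrist"); W=cloud(f); N=W[...,:2]@R.T*1000; Z=W[...,2]*1000; x=N[...,0]-619.6;y=N[...,1]+84.6
    SW=(x>-122)&(x<-12)&(y>-20)&(y<7)&(Z>28)&(Z<34)
    FX=(x>-4)&(x<16)&(y>8)&(y<125)&(Z>28)&(Z<34)
    for n,m,i in(("SW",SW,0),("FX",FX,1)):
        P=np.c_[x[m],y[m]]; e=[]; bins=np.linspace(*np.percentile(P[:,i],[6,94]),13)
        for lo,hi in zip(bins,bins[1:]):
            q=P[(P[:,i]>=lo)&(P[:,i]<hi)][:,1-i]; e.append([(lo+hi)/2,np.percentile(q,3),np.percentile(q,97),q.mean()])
        e=np.array(e); print(n,m.sum(),"ang lo/hi/mean edge deg",[np.degrees(np.arctan(np.polyfit(e[:,0],e[:,j],1)[0])).round(2) for j in(1,2,3)],"span",bins[[0,-1]].round(0),"edges",e[:,1:3].mean(0).round(1))
cv2.imwrite("pics/p.png",f["img"])
E
python3 ang.py
```

```text
t 38.7 nest xy [505.03 -51.62] z 0.2009 head -4.64 tilt [0.0344 0.0325]
F nest [0.86 0.77] Fz -4.4 T [0.22  0.279 0.033] w 15.496882841225085 [ 0.46164059 -0.21121367  0.20088968]
tool z in nest xy (deg) [ 4.68  -2.726] T nest [0.119 0.335]
SW 1088 ang lo/hi/mean edge deg [np.float64(-1.29), np.float64(-1.17), np.float64(-1.16)] span [-97. -17.] edges [-14.8  -0.6]
FX 1316 ang lo/hi/mean edge deg [np.float64(0.02), np.float64(-0.06), np.float64(-0.02)] span [ 15. 118.] edges [-1.3  9.8]
SW 1086 ang lo/hi/mean edge deg [np.float64(-1.19), np.float64(-1.29), np.float64(-1.22)] span [-97. -17.] edges [-14.8  -0.6]
FX 1316 ang lo/hi/mean edge deg [np.float64(-0.05), np.float64(-0.07), np.float64(-0.06)] span [ 15. 118.] edges [-1.3  9.9]
```

View pics/p.png

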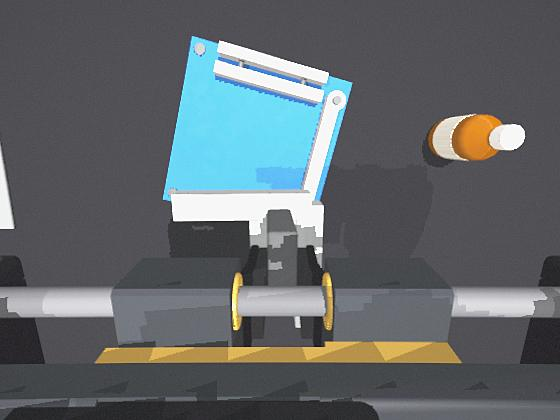

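The nest view shows the swing fence (345,95)–(312,195), now nearly square but, by the edge fits, still about 1.2° lean-in. I'll check the saved pressed-state views to see why.

```bash
cat > yaw.py <<'E'
from m import *
import sys
a=np.radians(-18.75); R=np.array([[np.cos(a),np.sin(a)],[-np.sin(a),np.cos(a)]])
def sl(P,i,n=10):
    bins=np.linspace(*np.percentile(P[:,i],[5,95]),n); e=[]
    for lo,hi in zip(bins,bins[1:]):
        q=P[(P[:,i]>=lo)&(P[:,i]<hi)][:,1-i]
        if len(q)>4: e.append([(lo+hi)/2,np.percentile(q,4),np.percentile(q,96)])
    e=np.array(e); return [np.degrees(np.arctan(np.polyfit(e[:,0],e[:,j],1)[0])).round(2) for j in(1,2)],bins[[0,-1]].round(0),e[:,1:].mean(0).round(1)
for t in sys.argv[1:]:
  for c in("wrist","scene","side"):
    f=dict(np.load(c+t+".npz")); W=cloud(f); N=W[...,:2]@R.T*1000; Z=W[...,2]*1000; x=N[...,0]-619.6;y=N[...,1]+84.6
    if c=="wrist":
        m=(x>-24)&(x<-3)&(y>20)&(y<110)&(Z>22)&(Z<28.8); print(t,c,"legy",sl(np.c_[x[m],y[m]],1))
    m=(x>-122)&(x<-8)&(y>-22)&(y<1.5+(-.025*x))&(Z>28.8)&(Z<34); print(t,c,"SW",m.sum(),sl(np.c_[x[m],y[m]],0,7))
E
python3 yaw.py i l n o
python3 - <<'E'
from h import *
for c in("scene","side"): np.savez(c+"z.npz",**grab_frame(c))
np.savez("wristz.npz",**grab_frame("wrist"))
E
python3 yaw.py z
```

```text
i wrist legy ([np.float64(-3.18), np.float64(-0.13)], array([26., 96.]), array([-17.9,  -3.6]))
i wrist SW 1293 ([np.float64(-0.47), np.float64(-0.96)], array([-45., -10.]), array([-14.8,  -0.5]))
i scene SW 136 ([np.float64(-0.67), np.float64(2.01)], array([-85., -12.]), array([-16.5,  -3.1]))
i side SW 96 ([np.float64(0.03), np.float64(0.89)], array([-116.,  -13.]), array([-17.5,  -5.3]))
l wrist legy ([np.float64(-3.61), np.float64(0.19)], array([26., 95.]), array([-18.2,  -3.6]))
l wrist SW 1268 ([np.float64(-0.17), np.float64(-0.0)], array([-44., -10.]), array([-15. ,  -0.6]))
l scene SW 130 ([np.float64(-0.11), np.float64(4.2)], array([-83., -12.]), array([-16.5,  -2.3]))
l side SW 106 ([np.float64(1.68), np.float64(0.26)], array([-116.,  -16.]), array([-18.3,  -4.1]))
n wrist legy ([np.float64(-2.56), np.float64(-0.15)], array([26., 95.]), array([-18.5,  -3.7]))
n wrist SW 1255 ([np.float64(-0.69), np.float64(-0.37)], array([-44., -10.]), array([-15. ,  -0.6]))
n scene SW 130 ([np.float64(-0.22), np.float64(1.84)], array([-84., -11.]), array([-16.6,  -3.7]))
n side SW 104 ([np
[... 793 characters left out ...]
percentile(P[:,i],[5,95]),n); e=[]
                      ~~~~~~~~~~~~~^^^^^^^^^^^^^^^
    return _quantile_unchecked(
        a, q, axis, out, overwrite_input, method, keepdims, weights)
    return _ureduce(a,
                    func=_quantile_ureduce_func,
    ...<5 lines>...
                    overwrite_input=overwrite_input,
                    method=method)
    r = func(a, **kwargs)
    result = _quantile(arr,
                       quantiles=q,
    ...<2 lines>...
                       out=out,
                       weights=wgt)
    slices_having_nans = np.isnan(arr[-1, ...])
                                  ~~~^^^^^^^^^
IndexError: index -1 is out of bounds for axis 0 with size 0
```

```bash
cat > go.py <<'E'
from m import *; import sys
from scipy.spatial.transform import Rotation as Ro
a=np.radians(-18.75); R=np.array([[np.cos(a),np.sin(a)],[-np.sin(a),np.cos(a)]])
def go(xy,z,dyaw,tilt_n=None):
    s=status.read_state(); q=s["ee_rot"]; T=Ro.from_quat(np.r_[q[1:],q[0]])
    d=T.inv().apply(np.r_[np.array(xy)/1000-s["tcp_pos"][:2],z-s["tcp_pos"][2]])
    print("shift",d.round(4),"rotvec",T.inv().apply([0,0,dyaw]).round(2), "down1mm",T.inv().apply([0,0,-1]).round(3))
def nest(x,y): return R.T@[x,y]
if __name__=="__main__":
    go(nest(582,-50),.062,-14.1)
    f=grab_frame("wrist"); W=cloud(f); h=status.read_state()["tcp_pos"]; t=np.radians(-4.64)
    Q=np.array([[np.cos(t),np.sin(t)],[-np.sin(t),np.cos(t)]]); P=(W[...,:2]-h[:2])@Q.T*1000; x,y=P[...,0],P[...,1]; Z=(W[...,2]-h[2])*1000
    k=(((x>15)&(x<27)&(y>-22)&(y<66)))&(Z>-20)&(Z<0)
    A=np.c_[x[k],y[k],np.ones(k.sum())]; p=np.linalg.lstsq(A,Z[k],rcond=None)[0]; g=abs(Z[k]-A@p)<1.5; p=np.linalg.lstsq(A[g],Z[k][g],rcond=None)[0]
    print("square free slope deg",np.degrees(p[:2]),p[2],k.sum())
E
python3 go.py
```

```text
shift [0.0656 0.0078 0.1447] rotvec [-0.96 -0.93 14.04] down1mm [-0.068 -0.066  0.996]
square free slope deg [ 0.27353868 -1.08830522] -8.493088884702246 2324
```

servo_tool:
  targets: [0.02, 0.004, 0.002, -0.24, -0.23, 3.5, 0.045, 0.01, 0.004, -0.48, -0.46, 7, 0.065, 0.015, 0.006, -0.72, -0.7, 10.5, 0.075, 0.017, 0.0063, -0.96, -0.93, 14, 0.073, 0.015, 0.036, -0.96, -0.93, 14, 0.0706, 0.0127, 0.071, -0.96, -0.93, 14, 0.0682, 0.0104, 0.106, -0.96, -0.93, 14, 0.0656, 0.0078, 0.14, -0.96, -0.93, 14, 0.0648, 0.0071, 0.1557, -0.96, -0.93, 14, 0.0642, 0.0065, 0.1637, -0.96, -0.93, 14]

```text
clock: 40.25
tcp_pos: [0.5352, -0.2345, 0.0426]
ee_rot: [0.038, 0.986, -0.162, 0.028]
force: [1.4, -0.6, -4.0]
width: 0.174
gripper_force: 29.9
```

```bash
python3 st.py; python3 -c "
from go import *
go(nest(588,-55),.038,0);go(nest(582,-50),.038,0)"
```

```text
t 40.25 nest xy [582.18 -50.02] z 0.0426 head -18.7 tilt [0.0381 0.0282]
F nest [ 1.49 -0.13] Fz -4.04 T [0.253 0.134 0.031] w 15.146018181397288 [ 0.53520785 -0.23449993  0.04261873]
tool z in nest xy (deg) [ 3.899 -3.777] T nest [0.197 0.208]
shift [0.0055 0.0047 0.0053] rotvec [0. 0. 0.] down1mm [-0.068 -0.066  0.996]
shift [-0.0005 -0.0003  0.0046] rotvec [0. 0. 0.] down1mm [-0.068 -0.066  0.996]
```

servo_tool:
  targets: [0.001, 0.001, 0.002, 0, 0, 0, 0.002, 0.002, 0.004, 0, 0, 0, 0.003, 0.003, 0.0043, 0, 0, 0, 0.004, 0.004, 0.0045, 0, 0, 0, 0.005, 0.005, 0.0046, 0, 0, 0, 0.006, 0.0055, 0.0047, 0, 0, 0, 0.007, 0.006, 0.0048, 0, 0, 0, 0.008, 0.0065, 0.0049, 0, 0, 0, 0.0085, 0.007, 0.0049, 0, 0, 0, 0.0085, 0.007, 0.0049, 0, 0, 0]

```text
clock: 41.5
tcp_pos: [0.5407, -0.2436, 0.039]
ee_rot: [0.038, 0.986, -0.162, 0.028]
force: [-0.3, 1.4, -4.7]
width: 0.174
gripper_force: 30.0
```

```bash
python3 st.py
```

```text
t 41.5 nest xy [590.29 -56.93] z 0.039 head -18.71 tilt [0.0377 0.0279]
F nest [-0.73  1.21] Fz -4.71 T [ 0.584  0.32  -0.009] w 15.140082479711605 [ 0.54066303 -0.24364929  0.03897129]
tool z in nest xy (deg) [ 3.853 -3.74 ] T nest [0.45 0.49]
```

servo_tool:
  targets: [0.0003, 0.0004, 0.0002, 0, 0, 0, 0.0006, 0.0008, 0.0004, 0, 0, 0, 0.0009, 0.0012, 0.0006, 0, 0, 0, 0.0012, 0.0016, 0.0008, 0, 0, 0, 0.0015, 0.002, 0.0008, 0, 0, 0, 0.0018, 0.0024, 0.0008, 0, 0, 0, 0.0018, 0.0028, 0.0008, 0, 0, 0, 0.0018, 0.003, 0.0008, 0, 0, 0, 0.0018, 0.003, 0.0008, 0, 0, 0, 0.0018, 0.003, 0.0008, 0, 0, 0]

```text
clock: 42.75
tcp_pos: [0.5414, -0.2451, 0.0383]
ee_rot: [0.036, 0.986, -0.162, 0.027]
force: [-1.1, 6.7, -2.2]
width: 0.175
gripper_force: 30.4
```

```bash
python3 st.py;python3 tilt.py q |grep wrist; python3 yaw.py q | grep wrist
```

```text
t 42.75 nest xy [591.46 -58.08] z 0.0383 head -18.65 tilt [0.0365 0.0272]
F nest [-3.19  6.  ] Fz -2.23 T [2.034e+00 5.480e-01 1.000e-03] w 15.1988967838376 [ 0.54140175 -0.24511544  0.0382598 ]
tool z in nest xy (deg) [ 3.757 -3.61 ] T nest [1.75  1.173]
wrist legx 709 slope deg x,y [-0.26  0.17] z 29.1
wrist legy 2277 slope deg x,y [-0.33  0.37] z 29.2
wrist legs 2912 slope deg x,y [-0.2   0.39] z 29.2
wrist SW 852 (array([579.3, -90.5]), array([19.9, 29.3]), 89.5)
wrist FX 2812 (array([624.5, -17. ]), array([104.7,  11. ]), 90.0)
q wrist legy ([np.float64(0.38), np.float64(-0.02)], array([24., 93.]), array([-19.5,  -3.9]))
q wrist SW 1363 ([np.float64(-0.17), np.float64(0.06)], array([-45., -10.]), array([-14.9,   0.8]))
```

servo_tool:
  targets: [0.0004, 0.0003, 0.0002, 0, 0, 0, 0.0008, 0.0006, 0.0004, -0.1, 0.1, 0, 0.0012, 0.0009, 0.0006, -0.2, 0.2, 0, 0.0016, 0.0012, 0.0006, -0.3, 0.3, 0, 0.002, 0.0014, 0.0006, -0.4, 0.3, 0, 0.0024, 0.0014, 0.0006, -0.4, 0.3, 0, 0.0026, 0.0014, 0.0006, -0.4, 0.3, 0, 0.0026, 0.0014, 0.0006, -0.4, 0.3, 0, 0.0026, 0.0014, 0.0006, -0.4, 0.3, 0, 0.0026, 0.0014, 0.0006, -0.4, 0.3, 0]

```text
clock: 44.15
tcp_pos: [0.5422, -0.2466, 0.0374]
ee_rot: [0.04, 0.986, -0.162, 0.028]
force: [-2.6, 7.9, -2.3]
width: 0.177
gripper_force: 30.7
```

```bash
python3 st.py;python3 tilt.py s |grep wrist; python3 yaw.py s | grep wrist
```

```text
t 44.15 nest xy [592.68 -59.23] z 0.0374 head -18.65 tilt [0.0399 0.0278]
F nest [-4.97  6.67] Fz -2.25 T [ 2.359  0.894 -0.023] w 15.374940175345746 [ 0.54219094 -0.2466024   0.03740538]
tool z in nest xy (deg) [ 3.892 -3.979] T nest [1.946 1.605]
wrist legx 682 slope deg x,y [-1.47  0.82] z 28.0
wrist legy 2284 slope deg x,y [-1.52  1.4 ] z 28.2
wrist legs 2891 slope deg x,y [-1.4  1.4] z 28.2
wrist SW 688 (array([580.3, -90.7]), array([27.2, 20. ]), 1.1)
wrist FX 2849 (array([624.4, -17.2]), array([104.8,  11. ]), 89.7)
s wrist legy ([np.float64(-3.61), np.float64(-0.24)], array([24., 90.]), array([-18.8,  -3.6]))
s wrist SW 1221 ([np.float64(0.87), np.float64(0.26)], array([-44., -10.]), array([-14.8,  -0.6]))
```

servo_tool:
  targets: [0, 0, 0.0003, -0.3, 0.3, 0, 0, 0, 0.0006, -0.7, 0.7, 0, 0.0002, 0, 0.0009, -1.1, 1.1, 0, 0.0004, 0.0002, 0.0012, -1.5, 1.5, 0, 0.0006, 0.0004, 0.0015, -1.7, 1.7, 0, 0.0008, 0.0006, 0.0018, -1.7, 1.7, 0, 0.001, 0.0008, 0.002, -1.7, 1.7, 0, 0.0012, 0.001, 0.0022, -1.7, 1.7, 0, 0.0012, 0.001, 0.0022, -1.7, 1.7, 0, 0.0012, 0.001, 0.0022, -1.7, 1.7, 0]

```text
clock: 45.55
tcp_pos: [0.543, -0.2472, 0.0368]
ee_rot: [0.056, 0.984, -0.162, 0.04]
force: [-8.6, 13.2, 13.5]
width: 0.178
gripper_force: 31.0
```

```bash
python3 st.py;python3 tilt.py u |grep wrist; python3 yaw.py u | grep wrist
```

```text
t 45.55 nest xy [593.65 -59.52] z 0.0368 head -18.64 tilt [0.0559 0.0398]
F nest [-12.44   9.76] Fz 13.54 T [ 3.141  2.036 -0.067] w 15.484092162525368 [ 0.54300853 -0.24718535  0.0368485 ]
tool z in nest xy (deg) [ 5.535 -5.562] T nest [2.32  2.937]
wrist legx 659 slope deg x,y [-1.04 -0.05] z 27.2
wrist legy 2293 slope deg x,y [-0.86  0.44] z 27.5
wrist legs 2875 slope deg x,y [-0.93  0.47] z 27.5
wrist SW 632 (array([581.1, -91.5]), array([26.1, 19.1]), 4.5)
wrist FX 2866 (array([624.5, -17.1]), array([105.,  11.]), 90.0)
u wrist legy ([np.float64(-2.25), np.float64(-0.4)], array([27., 96.]), array([-18.5,  -3.6]))
u wrist SW 1180 ([np.float64(1.42), np.float64(0.32)], array([-43., -10.]), array([-14.7,  -0.6]))
```

servo_tool:
  targets: [-0.0002, 0.0003, -0.0005, 0, 0.1, 0, -0.0004, 0.0005, -0.001, -0.1, 0.2, 0, -0.0004, 0.0006, -0.001, -0.1, 0.3, 0, -0.0004, 0.0006, -0.001, -0.1, 0.3, 0, -0.0004, 0.0006, -0.001, -0.1, 0.3, 0, -0.0004, 0.0006, -0.001, -0.1, 0.3, 0, -0.0004, 0.0006, -0.001, -0.1, 0.3, 0, -0.0004, 0.0006, -0.001, -0.1, 0.3, 0, -0.0004, 0.0006, -0.001, -0.1, 0.3, 0, -0.0004, 0.0006, -0.001, -0.1, 0.3, 0]

```text
clock: 46.95
tcp_pos: [0.5431, -0.2476, 0.0371]
ee_rot: [0.058, 0.984, -0.161, 0.043]
force: [-3.7, 10.4, 4.4]
width: 0.176
gripper_force: 30.8
```

```bash
python3 st.py
```

```text
t 46.95 nest xy [593.9  -59.88] z 0.0371 head -18.61 tilt [0.0576 0.0429]
F nest [-6.84  8.66] Fz 4.41 T [2.914 1.168 0.008] w 15.328012418843723 [ 0.54313529 -0.24760118  0.03706391]
tool z in nest xy (deg) [ 5.917 -5.688] T nest [2.383 2.043]
```

servo_tool:
  targets: [0.0004, 0.0003, 0.0002, 0, 0, 0, 0.0008, 0.0005, 0.0004, 0, 0, 0, 0.0011, 0.0006, 0.0005, 0, 0, 0, 0.0011, 0.0006, 0.0005, 0, 0, 0, 0.0011, 0.0006, 0.0005, 0, 0, 0, 0.0011, 0.0006, 0.0005, 0, 0, 0, 0.0011, 0.0006, 0.0005, 0, 0, 0, 0.0011, 0.0006, 0.0005, 0, 0, 0, 0.0011, 0.0006, 0.0005, 0, 0, 0, 0.0011, 0.0006, 0.0005, 0, 0, 0]

```text
clock: 48.2
tcp_pos: [0.5432, -0.2476, 0.037]
ee_rot: [0.057, 0.984, -0.161, 0.042]
force: [-7.6, 13.8, 9.9]
width: 0.174
gripper_force: 31.0
```

```bash
python3 st.py; python3 tilt.py v |grep wrist; python3 yaw.py v | grep wrist
```

```text
t 48.2 nest xy [593.94 -59.85] z 0.037 head -18.6 tilt [0.0568 0.0419]
F nest [-11.61  10.68] Fz 9.87 T [ 3.319  1.763 -0.079] w 15.129325043723227 [ 0.54318231 -0.24758916  0.03701597]
tool z in nest xy (deg) [ 5.789 -5.616] T nest [2.576 2.736]
wrist legx 640 slope deg x,y [-0.9   0.57] z 27.6
wrist legy 2293 slope deg x,y [-1.31  0.74] z 27.7
wrist legs 2860 slope deg x,y [-0.96  0.73] z 27.6
wrist SW 627 (array([581.2, -90.7]), array([25.8, 19.3]), 1.1)
wrist FX 2867 (array([624.4, -17. ]), array([104.8,  10.9]), 89.9)
v wrist legy ([np.float64(-2.39), np.float64(0.06)], array([26., 95.]), array([-18.5,  -3.7]))
v wrist SW 1158 ([np.float64(1.41), np.float64(-0.43)], array([-43., -10.]), array([-14.8,  -0.6]))
```

servo_tool:
  targets: [-0.0002, 0, -0.0002, 0, 0, 0, -0.0002, 0, -0.0002, 0, 0, 0, -0.0002, 0, -0.0002, 0, 0, 0, -0.0002, 0, -0.0002, 0, 0, 0, -0.0002, 0, -0.0002, 0, 0, 0, -0.001, -0.0015, -0.0006, 0, 0, 0, -0.002, -0.003, -0.0012, 0, 0, 0, -0.0035, -0.005, -0.002, 0, 0, 0, -0.006, -0.009, -0.003, 0, 0, 0, -0.009, -0.014, -0.005, 0, 0, 0]

```text
clock: 49.6
tcp_pos: [0.5413, -0.2372, 0.0402]
ee_rot: [0.061, 0.984, -0.163, 0.046]
force: [-0.6, -0.1, -4.9]
width: 0.178
gripper_force: 29.7
```

servo_tool:
  targets: [-0.002, -0.005, -0.006, 0, 0, 0, -0.004, -0.008, -0.016, 0, 0, 0, -0.006, -0.01, -0.035, 0, 0, 0, -0.01, -0.01, -0.06, 0, 0, 0, -0.02, -0.005, -0.09, 0, 0, 0, -0.035, 0.002, -0.115, 0, 0, 0, -0.05, 0.007, -0.135, 0, 0, 0, -0.065, 0.012, -0.15, 0, 0, 0, -0.07, 0.015, -0.155, 0, 0, 0, -0.07, 0.015, -0.155, 0, 0, 0]

```text
clock: 50.85
tcp_pos: [0.4592, -0.2077, 0.1875]
ee_rot: [0.06, 0.984, -0.162, 0.046]
force: [0.2, 0.1, -4.4]
width: 0.175
gripper_force: 29.7
```

```bash
python3 st.py; python3 ang.py; python3 -c "
from go import *
go([.5405,.179],.105,15)"
```

```text
t 50.85 nest xy [501.56 -49.05] z 0.1875 head -18.74 tilt [0.0599 0.0459]
F nest [0.14 0.13] Fz -4.39 T [0.362 0.262 0.049] w 15.250252525591854 [ 0.45917216 -0.20766916  0.18753411]
tool z in nest xy (deg) [ 6.285 -5.897] T nest [0.259 0.364]
SW 1295 ang lo/hi/mean edge deg [np.float64(-0.92), np.float64(0.07), np.float64(-0.42)] span [-106.  -17.] edges [-14.6  -0.1]
FX 1388 ang lo/hi/mean edge deg [np.float64(0.04), np.float64(0.17), np.float64(0.09)] span [ 15. 118.] edges [-1.3  9.9]
SW 1308 ang lo/hi/mean edge deg [np.float64(-0.21), np.float64(-0.29), np.float64(-0.33)] span [-106.  -17.] edges [-14.6  -0.1]
FX 1395 ang lo/hi/mean edge deg [np.float64(0.04), np.float64(0.27), np.float64(0.14)] span [ 15. 118.] edges [-1.3  9.9]
shift [-0.5067 -0.0549  0.0215] rotvec [  1.62   1.56 -14.83] down1mm [-0.108 -0.104  0.989]
```

servo_tool:
  targets: [-0.003, -0.02, 0, 0.1, 0.1, -1, -0.008, -0.06, 0.002, 0.3, 0.3, -3, -0.015, -0.11, 0.004, 0.55, 0.5, -5, -0.022, -0.16, 0.007, 0.75, 0.7, -7, -0.029, -0.21, 0.01, 1, 0.95, -9, -0.036, -0.26, 0.014, 1.2, 1.15, -11, -0.043, -0.31, 0.019, 1.4, 1.35, -13, -0.05, -0.355, 0.026, 1.62, 1.56, -14.8, -0.054, -0.385, 0.033, 1.62, 1.56, -14.8, -0.056, -0.399, 0.036, 1.62, 1.56, -14.8]

```text
clock: 52.2
tcp_pos: [0.537, 0.184, 0.102]
ee_rot: [0.054, 0.997, -0.03, 0.051]
force: [-1.6, -0.9, -4.1]
width: 0.181
gripper_force: 29.7
```

Run:
```python
from go import *
s=status.read_state(); q=s["ee_rot"]; T=Ro.from_quat(np.r_[q[1:],q[0]]); hd=np.degrees(2*np.arctan2(q[2],q[1])); h=s["tcp_pos"]; print(s["clock"],h,hd)
f=grab_frame("wrist"); W=cloud(f); t=np.radians(hd)
Q=np.array([[np.cos(t),np.sin(t)],[-np.sin(t),np.cos(t)]]); P=(W[...,:2]-h[:2])@Q.T*1000; x,y=P[...,0],P[...,1]; Z=(W[...,2]-h[2])*1000
k=(((x>15)&(x<27)&(y>-22)&(y<66)))&(Z>-20)&(Z<0)
A=np.c_[x[k],y[k],np.ones(k.sum())]; p=np.linalg.lstsq(A,Z[k],rcond=None)[0]; g=abs(Z[k]-A@p)<1.5; p=np.linalg.lstsq(A[g],Z[k][g],rcond=None)[0]
print("slope",np.degrees(p[:2]),p[2],k.sum())
go([540.5,179],.036,0); go([540.5,179],.033,0)
```

```text
52.2 [0.53698836 0.18399071 0.10201099] -3.4642723315036945
slope [-7.5845671  -0.97609932] -6.430857767881038 2410
shift [-0.0036 -0.0013  0.0661] rotvec [0. 0. 0.] down1mm [-0.106 -0.103  0.989]
shift [-0.0039 -0.0016  0.0691] rotvec [0. 0. 0.] down1mm [-0.106 -0.103  0.989]
```

servo_tool:
  targets: [0.002, 0.001, 0.01, 0, 0, 0, 0.001, 0, 0.022, 0, 0, 0, 0, 0, 0.034, 0, 0, 0, -0.001, -0.0005, 0.045, 0, 0, 0, -0.002, -0.001, 0.053, 0, 0, 0, -0.003, -0.0012, 0.059, 0, 0, 0, -0.0035, -0.0014, 0.063, 0, 0, 0, -0.0038, -0.0015, 0.066, 0, 0, 0, -0.0038, -0.0015, 0.0676, 0, 0, 0, -0.0038, -0.0015, 0.0676, 0, 0, 0]

```text
clock: 53.5
tcp_pos: [0.5412, 0.1747, 0.0364]
ee_rot: [0.054, 0.997, -0.033, 0.052]
force: [-0.0, 0.0, -4.5]
width: 0.177
gripper_force: 29.7
```

```bash
python3 st.py
python3 - <<'E'
from go import *
s=status.read_state(); q=s["ee_rot"]; h=s["tcp_pos"]; t=2*np.arctan2(q[2],q[1])
f=grab_frame("wrist"); W=cloud(f)
Q=np.array([[np.cos(t),np.sin(t)],[-np.sin(t),np.cos(t)]]); P=(W[...,:2]-h[:2])@Q.T*1000; x,y=P[...,0],P[...,1]; Z=W[...,2]*1000
k=(((x>14)&(x<24)&(y>-20)&(y<64))|((x>-60)&(x<20)&(y>-27)&(y<-16)))&(Z>14)&(Z<30)
A=np.c_[x[k],y[k],np.ones(k.sum())]; p=np.linalg.lstsq(A,Z[k],rcond=None)[0]
for _ in range(3): g=abs(Z[k]-A@p)<1.2; p=np.linalg.lstsq(A[g],Z[k][g],rcond=None)[0]
print("slope",np.degrees(p[:2]),p[2],g.sum(),k.sum())
E
```

```text
t 53.5 nest xy [456.36 339.39] z 0.0364 head -3.74 tilt [0.0537 0.0524]
F nest [-0.01  0.01] Fz -4.55 T [ 0.336  0.35  -0.01 ] w 15.421763513183219 [0.54123741 0.17468499 0.03636729]
tool z in nest xy (deg) [ 7.517 -4.138] T nest [0.206 0.439]
slope [ 1.52421533 -0.95985886] 27.027570482272257 2263 2437
```

servo_tool:
  targets: [0, -0.001, 0, 0.3, -0.5, 0, 0, -0.003, 0, 0.7, -1, 0, 0, -0.0035, 0.001, 1, -1.5, 0, 0, -0.0035, 0.002, 1, -1.5, 0, 0, -0.0035, 0.003, 1, -1.5, 0, -0.0003, -0.0035, 0.0036, 1, -1.5, 0, -0.0004, -0.0035, 0.004, 1, -1.5, 0, -0.0004, -0.0035, 0.0044, 1, -1.5, 0, -0.0004, -0.0035, 0.0044, 1, -1.5, 0, -0.0004, -0.0035, 0.0044, 1, -1.5, 0]

```text
clock: 54.8
tcp_pos: [0.5414, 0.1777, 0.0323]
ee_rot: [0.045, 0.998, -0.033, 0.04]
force: [-4.2, -1.4, 6.1]
width: 0.178
gripper_force: 30.0
```

```bash
python3 st.py
```

```text
t 54.8 nest xy [455.53 342.3 ] z 0.0323 head -3.77 tilt [0.0446 0.0396]
F nest [-3.51 -2.65] Fz 6.14 T [-0.129  0.97  -0.091] w 15.514768303261338 [0.54138267 0.17770516 0.03227561]
tool z in nest xy (deg) [ 5.811 -3.566] T nest [-0.434  0.877]
```

servo_tool:
  targets: [-0.0005, 0, -0.001, 0, 0, 0, -0.0005, 0, -0.001, 0, 0, 0, -0.0005, 0, -0.001, 0, 0, 0, -0.0005, 0, -0.001, 0, 0, 0, -0.0005, 0, -0.001, 0, 0, 0, -0.0005, 0, -0.006, 0, 0, 0, -0.0005, 0, -0.02, 0, 0, 0, -0.0005, 0, -0.045, 0, 0, 0, -0.0005, 0, -0.08, 0, 0, 0, -0.0005, 0, -0.11, 0, 0, 0]
  jaw: 0.05

```text
clock: 56.05
tcp_pos: [0.5329, 0.1881, 0.1431]
ee_rot: [0.044, 0.998, -0.033, 0.04]
force: [1.1, 0.6, -0.1]
width: 0.574
gripper_force: 0.0
```

Run:
```python
from m import *
s=status.read_state(); h=s["tcp_pos"]; print(s["clock"],h,s["force"],s["width"]*87)
f=grab_frame("wrist"); W=cloud(f); Z=W[...,2]
k=(W[...,0]>.42)&(W[...,0]<.66)&(W[...,1]>.06)&(W[...,1]<.30)
for nm,lo,hi in(("legs",.019,.026),("top",.068,.08)):
    q=k&(Z>lo)&(Z<hi); P=W[q]; 
    if len(P)<10: print(nm,len(P)); continue
    A=np.c_[P[:,:2]-P[:,:2].mean(0),np.ones(len(P))]; p=np.linalg.lstsq(A,P[:,2],rcond=None)[0]
    print(nm,len(P),rect(P[:,:2]),np.median(P[:,2]),np.degrees(p[:2]).round(2))
cv2.imwrite("pics/w.png",f["img"])
```

```text
56.05 [0.53288112 0.18812141 0.14308009] [ 1.10097783  0.56064242 -0.11456068] 49.90051269467849
legs 2898 (array([518.7, 203.3]), array([99.9, 99.6]), 86.0) 0.023004864481742993 [0.   0.05]
top 872 (array([537. , 181.8]), array([16. , 40.2]), 85.7) 0.07482878146228061 [-0.72  0.08]
```

View pics/w.png

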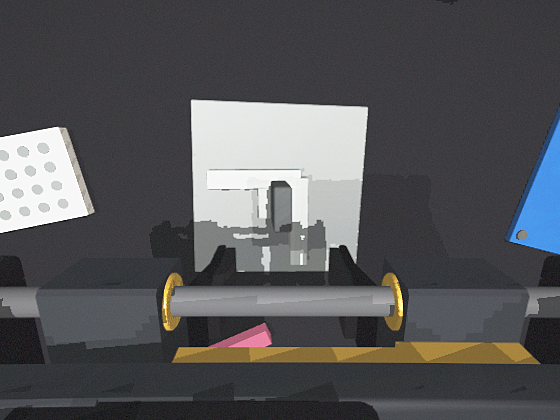

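The square lies flat on the mat (207–308, 170–270), with its handle about 4.6 mm from the mat's middle. The gripper is clear above it, so I'm handing in.

```bash
python3 -c "
from rig import job
print(job.job_done())"
```

```text
the job is handed in; nothing more can be done
None
```

I handed the job in at about 56 s with one weak spot: the swing fence is close to square but not confirmed flush, with the last camera fits showing about 0.3° of lean-in (around 0.5 mm over the square's leg, near the measuring limit). The first press left it about 1.2° off, so I pressed a second time, and the wrist sensor read roughly 11 N towards each fence. The square tipped up to about 1° in the grip during the final hold and rested partly on the base plate, so the true fence forces may have been somewhat lower. It now lies flat on the mat, about 5 mm from the middle, and the other things on the bench were not touched.

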